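Load the jar carrier and lock its hold-down nuts

TASK

Get the jar carrier ready for the shaker: first put a spare red jar upright into every cell that is empty, leaving the jars already there alone. Then, at each of the two studs in turn, lay the orange-gripped holding spanner on the large lower nut with its handle to the front beside the red stop, and turn the brass jam nut clockwise until it is tight against it, without the lower nut losing its setting (only the play of the spanner). Last, lay the holding spanner back on the middle of its blue mat and leave the other things on the bench as they were.

Things in the scene. Friction and masses are not known exactly. Their poses are not given: they have to be found in the camera images.
- carrier: Bolted-down jar carrier: green steel plate 195 x 220 mm, 14 mm thick. Origin on the worktop, 80 mm in front of the plate's back edge, midway across; x to the back (away from the robot, yaw within 0.15), y left, z up. A row along y of three grey-walled cells at the back; in front of it two steel studs 110 mm apart, each with a large dark hex lower nut and a smaller brass jam nut on top.
- stop_left (a point): Centre of the top of the red stop block of the left stud (the right stud has the same): 12 x 8 mm, 11 mm high above the plate, 45 mm in front of the stud axis (carrier -x) and 16 mm to its left (+y). A spanner on the lower nut with its handle to the front lies with the stop 3 mm left of its shank; the clockwise drag turns the handle against the stop, which holds it.
- stud_left (a point): Point on the axis of the left (+y) stud at half height of the jam nut, 35.5 mm above the worktop. Lower nut: 30 mm across flats, 14.5 to 26.5 mm above the worktop, top edge chamfered 3 mm. Jam nut: 24 mm across flats, 27.5 to 43.5 mm above the worktop. The stud (14 mm thick) ends at 51 mm. The cell walls begin 56 mm behind the axis.
- stud_right (a point): The same point on the right (-y) stud, with the same nuts.
- lower_left (a joint): Turn of the left lower nut, rad, positive clockwise from above; 0 is its setting, two flats then facing carrier +y and -y. Friction 0.08 N m. Starts within 0.06 of 0. The holding spanner's play and the gap to the stop let it turn to about 0.3.
- lower_right (a joint): The same for the right lower nut.
- jam_left (a joint): Turn of the left jam nut relative to its lower nut, rad, positive clockwise from above (tightening). Starts at 0 to 0.3, comes up hard (tight) at 1.9. It drags on the lower nut with 0.25 N m, so they turn together unless the lower nut is held. Its flats are turned clockwise from carrier +y/-y by lower + jam.
- jam_right (a joint): The same for the right jam nut.
- holder: Loose open-ended holding spanner, flat steel 9 mm thick, 0.15 kg. Origin on its underside at the jaw's centre, x out of the mouth, handle to -x, z up. Jaw gap 32 mm; prongs 10 mm wide reach to x = +20 mm, gap closed at x = -19.5 mm. Shank 18 mm wide to x = -105 mm. The jaw clears the jam nut: lower it from above over both nuts (or slide it in) till it lies on the plate.
- holder_mid (a point): Middle of the spanner's length on its underside (spanner x = -42 mm; centre of mass at about -47 mm). The spanner's upright orange grip, to be pinched across spanner y, is 14 mm thick, 34 mm long, centred 38 mm behind this point (spanner x = -80 mm), 9 to 45 mm above the underside.
- mat: Fixed blue mat 180 x 85 mm, 4 mm thick, home of the holding spanner; origin at the centre of its underside, x along its length. The spanner starts on it with its handle towards mat -x.
- cell_1 (a point): Centre of the floor of cell 1 (1 left, 2 middle, 3 right), 14 mm above the worktop; the cell is 52 x 52 mm inside, with walls 16 mm high; cells are 66 mm apart.
- cell_2 (a point): Centre of the floor of cell 2 (1 left, 2 middle, 3 right), 14 mm above the worktop; the cell is 52 x 52 mm inside, with walls 16 mm high; cells are 66 mm apart.
- cell_3 (a point): Centre of the floor of cell 3 (1 left, 2 middle, 3 right), 14 mm above the worktop; the cell is 52 x 52 mm inside, with walls 16 mm high; cells are 66 mm apart.
- seated_1: Grey-bodied jar with black cap already standing in cell 1, or absent (None) when that cell starts empty; 44 mm diameter, 58 mm high, origin under its centre, z up.
- seated_2: Grey-bodied jar with black cap already standing in cell 2, or absent (None) when that cell starts empty; 44 mm diameter, 58 mm high, origin under its centre, z up.
- seated_3: Grey-bodied jar with black cap already standing in cell 3, or absent (None) when that cell starts empty; 44 mm diameter, 58 mm high, origin under its centre, z up.
- spare_1: Spare red jar with white cap (or absent, None), standing on the worktop; glass 44 mm diameter up to 52 mm, 60 mm high in all, about 0.09 kg, origin under its centre, z up.
- spare_2: Spare red jar with white cap (or absent, None), standing on the worktop; glass 44 mm diameter up to 52 mm, 60 mm high in all, about 0.09 kg, origin under its centre, z up.
- spare_3: Spare red jar with white cap (or absent, None), standing on the worktop; glass 44 mm diameter up to 52 mm, 60 mm high in all, about 0.09 kg, origin under its centre, z up.
- marker_a: Bystander: blue marker, lying on the worktop outside the work; origin under its centre.
- clip_b: Bystander: black binder clip, lying on the worktop outside the work; origin under its centre.
- tape: Bystander: roll of black tape, lying on the worktop outside the work; origin under its centre.
There are look-alikes about, which are no part of the job. What is shaped like the spare_2 but green is not meant.

How it is judged:
By the outcome, as a careful person would: the job done as asked, in the order asked, and still so for the second after the job is handed in, with the robot touching nothing.
Of seated_1, seated_2, seated_3 only 1 to 2 are there at a start; the rules pass over those that are not, and their reading is None.
Of spare_1, spare_2, spare_3 only 2 to 3 are there at a start; the rules pass over those that are not, and their reading is None.
At some moment in a run one of spare_1, spare_2, spare_3 may be knocked a few centimetres aside while the robot is not near it.
It also fails if it takes over 208 s, if anything falls off the work surface, if the arm or the gripper's body presses on something with over 40 N, if the wrist force passes 120 N, or if a joint passes its speed limit or range.

ROBOT

A 6-joint arm with a two-finger parallel gripper is mounted at the origin on a cart in front of the work surface, level with it; the furniture and walls round the work are solid. World frame = base frame: x ahead of the robot, y to its left, z up, the work surface at z = 0. Lengths are in mm, angles in rad, forces in N, time in s.
With the tool pointing down it reaches from about 350 to 975 mm from the base axis. Payload 7.1 kg.
Tool frame: the origin (TCP) lies at the very end of the fingers, on their centre line; the grasp point (between the pads) lies 19 mm behind it (ctrl.grasp_offset is the distance from the TCP to the grasp point, in mm); z points along the fingers, y is the line along which they close (so a half turn about z gives the same grasp; the last joint's range is limited). The gripper opens to 88 mm and grips with 3 to 60 N. Pads are 20 mm wide; open, the fingers measure 115 mm over their backs; the gripper's body (75 mm by 178 mm) begins 61 mm behind the grasp point.
Start: joints at [1.108, 0.423, 1.63, -0, 1.089, -0.019], TCP at [268.326, 564.452, 222.675] pointing down, gripper open.
Joint ranges: [-3, 3], [-0.9, 2.11], [0.09, 2.58], [-1.31, 4.45], [0.11, 2.69], [-2.54, 2.54]. Speed limits (rad/s): [2.39, 2.39, 3.01, 3.14, 3.14, 3.14].

INTERFACE

Orientations are given as a rotation vector (axis times angle).
In Python, from workcell import ctrl, viewer, ticket, models gives the robot as it stands.
- The arm moves only by the tool play_rows, never from a script. Its arguments are lists of equal length, an entry for each row: "dp": the shift along the world's x, y, z in mm, a list of three; "yaw": the turn about the world's z in degrees. In form: {"dp": [[tx, ty, tz], ...], "yaw": [yaw, ...]}. A call has 1 to 8 rows; each row shifts and turns the commanded pose from where the row before left it; what a row does not reach is not made up. A row lasts 1/12 s, in which the tool goes at most 41.7 mm and 7.16 degrees, less where a joint would pass 70% of its speed; a pose out of reach is approached as far as the arm can. A call is refused whole if a number of a shift passes 41.7 or a number of a turn 7.16, either way. A call with a gripper value outside its range is refused whole. "gripper" is the closure, from 0 (fully open) to 1 (shut), set as the call begins (left out, the last holds). The fingers move at their own pace and stop on an object; the grip force is fixed at half the most. Time passes only in rows, so rows that do not move let the fingers close. It gives the time, the measured TCP pose, the force, the opening and the grip force at its end, in the units of the state.
- ctrl.get_obs(): the state, without advancing time (a new reading comes with each control period).
- viewer.get_image(name): name is "side" or "top"; returns a dict with "pixels" (420x560x3 uint8, red, green, blue), "range_z" (420x560 float32, mm along the optical axis (not along the pixel's ray), 0 where there is no reading), "fx", "fy", "cx", "cy" (pixels), "T" (4x4, takes a point from camera to world coordinates). Camera axes: x right, y up, looking along -z (the intrinsics and any distortion apply to the point x, -y, -z); pixel columns grow to the right and rows downward; lengths in mm; the calibration is good to about 2 mm. A picture is of the moment at which its call begins.
- ticket.close_job(): hands the job in; it is judged then, once.
Trained networks look in a picture, given as the dict that the camera call returned (one of the last four; its "shot" number tells which), for a name from the list of things; names that differ only in an ending like _2 or _b are one class to them, and where a whole thing is asked for, a point or a joint stands for the part that bears it (a point fixed in the world has none). Each returns a list of dicts, best first, with "conf" (0 to 1); they miss things now and then, are a little off and sometimes report something else, mostly with a low value. They report only what shows in the picture. A call takes as long as a camera call. They do not tell look-alikes from the thing itself.
- models.look_for(picture, name): "bbox" ([centre column, centre row, width, height] in pixels, round what is visible of it).
- models.landmark_of(picture, name): "location" ([column, row] in pixels: a listed point, or the origin of a listed thing).
The state is a dict: "t": time; "qpos": joint angles; "qvel": joint speeds; "joint_torque": joint torques, N m; "ee_pos": TCP position; "orientation": TCP orientation; "ft_force": force on the tool from outside, world axes, zero at the start; "moment": the same for the moment, N m; "width": finger opening in mm; "grasp_force": force on a finger pad.
Only numpy, scipy, OpenCV 4.12 (cv2) and the standard library are available. Lean on these libraries where they do the work, as an engineer would, in place of code of your own. Each camera call takes 0.05 s, during which the arm holds its last target. There are 200 camera calls.

## Working session

There is one attempt and no reset: what is moved stays moved. The work goes in short steps, Python scripts to look and compute and a tool call to move; the robot and the scene stay as the last step left them, time stands still between calls to the robot, and variables do not carry over. Pictures are saved under pics/ and viewed, at most 14 in all, crops included, and the job is handed in when it is done.

Besides the shell and the picture viewer there is one more tool, called after "Emit:" by a JSON object that holds its "fn" and its "kwargs". play_rows: Moves the arm, as the interface text tells. Its arguments: {"type":"object","properties":{"dp":{"type":"array"},"yaw":{"type":"array"},"gripper":{"type":"number"}},"required":["dp","yaw"]}

```bash
mkdir -p pics; ls
cat > h.py <<'E'
import numpy as np, cv2
from workcell import ctrl, viewer, ticket, models
def shot(n,save=None):
    p=viewer.get_image(n)
    if save: cv2.imwrite('pics/'+save,cv2.cvtColor(p['pixels'],cv2.COLOR_RGB2BGR))
    return p
def ray(p,u,v):
    d=np.array([(u-p['cx'])/p['fx'],-(v-p['cy'])/p['fy'],-1.]);T=np.array(p['T'])
    return T[:3,3],T[:3,:3]@d
def at_z(p,u,v,z):
    o,d=ray(p,u,v); return o+d*(z-o[2])/d[2]
def depth(p,u,v):
    o,d=ray(p,u,v); return o+d*float(p['range_z'][int(round(v)),int(round(u))])
def proj(p,X):
    T=np.array(p['T']);c=T[:3,:3].T@(np.asarray(X,float)-T[:3,3]);return p['cx']-p['fx']*c[0]/c[2],p['cy']+p['fy']*c[1]/c[2]
def tri(p,a,q,b):
    o1,d1=ray(p,*a);o2,d2=ray(q,*b);s=np.linalg.lstsq(np.c_[d1,-d2],o2-o1,rcond=None)[0]
    x,y=o1+s[0]*d1,o2+s[1]*d2;return (x+y)/2,np.linalg.norm(x-y)
E
python3 - <<'E'
from h import *
o=ctrl.get_obs();print({k:np.round(v,3) for k,v in o.items()}, ctrl.grasp_offset)
np.set_printoptions(precision=1,suppress=True)
P={n:shot(n,n+'0.png') for n in('top','side')}
for n,p in P.items():
    print(n,p['fx'],p['cx'],p['cy'],np.array(p['T']),[k for k in p])
    for k in['carrier','stop_left','stud_left','stud_right','holder','holder_mid','mat','cell_1','cell_2','cell_3','seated_1','spare_1','marker_a','clip_b','tape']:
        r=models.landmark_of(p,k)
        print(k,[(round(d['conf'],2),np.round(d['location'],1),depth(p,*d['location']) ) for d in r[:6] if d['conf']>.2])
E
```

```text
pics
{'t': np.float64(0.0), 'qpos': array([ 1.108,  0.424,  1.631, -0.   ,  1.089, -0.019]), 'qvel': array([0.001, 0.002, 0.001, 0.001, 0.001, 0.   ]), 'joint_torque': array([-4.0000e-03, -5.4464e+01, -2.7366e+01,  6.4000e-02,  2.3000e-02,
       -0.0000e+00]), 'ee_pos': array([268.093, 563.967, 221.889]), 'orientation': array([-6.910e-01, -3.064e+00,  2.000e-03]), 'ft_force': array([-0.541,  0.152, -0.185]), 'moment': array([0.06 , 0.021, 0.018]), 'grasp_force': np.float64(0.0), 'width': np.float64(87.677)} 18.700000000000003
top 544.437207170902 270.5577479611159 207.89676979471105 [[  -0.     1.    -0.1  453.7]
 [  -1.    -0.     0.   242.8]
 [   0.     0.1    1.  1477.5]
 [   0.     0.     0.     1. ]] ['pixels', 'range_z', 'fx', 'fy', 'cx', 'cy', 'T', 'shot']
carrier [(0.91, array([327.2, 205.4]), array([586.3,  63.9,  16.8]))]
stop_left [(0.68, array([306.5, 237.6]), array([500.9, 123.3,  22.1]))]
stud_left [(0.54, array([331. , 203.9]), array([589.9,  53.7,  18.5]))]
stud_right [(0.96, array([355.7, 215.5]), array([554.4,  -5.9,  51.6]))]
holder [(0.72, array([235.5, 232.8]), 
[... 3061 characters left out ...]
([272.3, 169.1]), array([633.5,  78.9,  64.4])), (0.61, array([270.1, 196.2]), array([638.1, 123.2,  11.9])), (0.6, array([275. , 181.2]), array([626.9,  77.7,  26.7]))]
seated_1 [(0.88, array([271.3, 181.2]), array([636.5,  78.4,  27. ]))]
spare_1 [(0.88, array([286.2, 275.4]), array([595.7, 395.4,  19.5])), (0.74, array([368.3, 320.4]), array([450.1, 501.6,  22.9])), (0.59, array([357.6, 279.1]), array([458.9, 415.7,  34.2]))]
marker_a [(0.63, array([223.9, 267.4]), array([723.6, 366.7,   9.4]))]
clip_b [(0.68, array([232.7, 248.1]), array([712.9, 304.4,   4.3]))]
tape [(0.69, array([238.6, 168.9]), array([728.8,   7.3,  17.6])), (0.31, array([305.3, 185.5]), array([550.3, 117.3,  42.1]))]
```

Run:
```python
import cv2
a=cv2.imread('pics/top0.png');cv2.imwrite('pics/t1.png',cv2.resize(a[130:300,150:400],None,fx=3.2,fy=3.2,interpolation=cv2.INTER_CUBIC))
b=cv2.imread('pics/side0.png');cv2.imwrite('pics/s1.png',cv2.resize(b[140:350,200:420],None,fx=2.8,fy=2.8,interpolation=cv2.INTER_CUBIC))
```

```text
(no output)
```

View pics/t1.png

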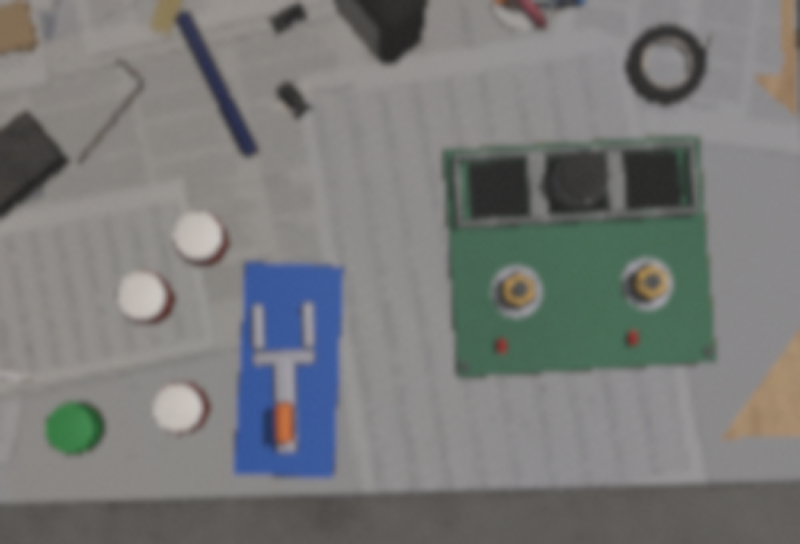

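View pics/s1.png

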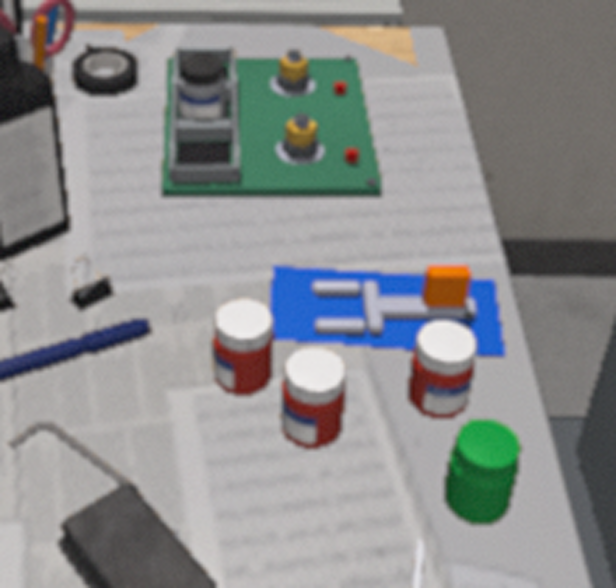

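The top view shows cell 2 holding the grey jar, with cells 1 and 3 empty (crop 500,187 and 655,178). Three red spares with white caps sit at px (212,204), (195,222) and (206,257). The green look-alike at (173,264) is excluded because of its colour. The spanner is on the mat, handle to the front.

```bash
cat > meas.py <<'E'
from h import *
np.set_printoptions(precision=2,suppress=True)
def blobs(p,lo,hi,roi=None,amin=6):
    hsv=cv2.cvtColor(p['pixels'],cv2.COLOR_RGB2HSV);m=cv2.inRange(hsv,np.array(lo),np.array(hi))
    if roi is not None:
        k=np.zeros_like(m);k[roi[1]:roi[3],roi[0]:roi[2]]=1;m=m*k
    n,l,s,c=cv2.connectedComponentsWithStats(m)
    return [(s[i,4],c[i],(l==i)) for i in range(1,n) if s[i,4]>=amin]
def rect(p,mask,z):
    # rectangle of a mask lifted to the plane z: centre, yaw of x axis, sizes
    v,u=np.nonzero(cv2.morphologyEx(mask.astype(np.uint8),cv2.MORPH_OPEN,np.ones((3,3))))
    X=np.array([at_z(p,a,b,z)[:2] for a,b in zip(u,v)],np.float32)
    return cv2.minAreaRect(X)
E
python3 - <<'E'
from meas import *
t=shot('top');s=shot('side')
g=max(blobs(t,(60,60,30),(88,255,255),(270,150,400,270)),key=lambda b:b[0]);print('plate',g[0],rect(t,g[2],14))
m=max(blobs(t,(100,120,80),(125,255,255),(210,200,270,300)),key=lambda b:b[0]);print('mat',m[0],rect(t,m[2],4))
for nm,p in(('top',t),('side',s)):
    roi=(270,150,400,270) if nm=='top' else (250,140,350,220)
    for n,lo,hi,z,am in(('red',(0,120,80),(8,255,255),25,3),('brass',(14,90,90),(32,255,255),43.5,8)):
        for b in blobs(p,lo,hi,roi,am):print(nm,n,b[0],b[1],at_z(p,*b[1],z))
    roi=(200,200,270,300) if nm=='top' else (320,220,380,270)
    for b in blobs(p,(3,150,100),(20,255,255),roi,8):print(nm,'orange',b[0],b[1],at_z(p,*b[1],49),rect(p,b[2],49))
for b in blobs(t,(0,0,185),(180,40,255),(180,190,225,270),30):print('cap',b[0],b[1],at_z(t,*b[1],60),np.median(t['range_z'][b[2]]))
E
```

```text
plate 2944 ((541.9982299804688, 54.52585220336914), (120.60726165771484, 214.1761016845703), 1.8284375667572021)
mat 1392 ((487.10113525390625, 302.4942932128906), (79.33869934082031, 173.67794799804688), 85.64363861083984)
top red 6 [347.5 235. ] [504.68  13.61  25.  ]
top red 6 [306.5 238. ] [499.75 123.55  25.  ]
top brass 12 [395.33 158.42] [ 705.1  -120.14   43.5 ]
top brass 41 [351.83 218.22] [548.06   3.22  43.5 ]
top brass 45 [310.93 220.67] [544.56 111.76  43.5 ]
top orange 36 [238.42 261.72] [442.18 305.41  49.  ] ((441.4690246582031, 305.2122802734375), (7.82481050491333, 20.800413131713867), 88.67533874511719)
side red 11 [321. 171.] [504.33  23.91  25.  ]
side red 18 [325.22 194.94] [500.53 132.59  25.  ]
side brass 162 [336.28 153.8 ] [459.25 -36.32  43.5 ]
side brass 60 [304.35 164.1 ] [549.87  19.72  43.5 ]
side brass 75 [306.8  187.13] [546.9  126.23  43.5 ]
side orange 196 [359.15 241.46] [445.57 325.97  49.  ] ((445.7801208496094, 325.52337646484375), (44.2535285949707, 28.597047805786133), 81.48908233642578)
cap 121 [211.65 203.13] [596.54 371.2   60.  ] 1419.7557
cap 117 [194.13 221.76] [549.07 417.65  60.  ] 1415.5459
cap 124 [205.15 256.79] [457.45 390.67  60.  ] 1407.6814
```

```bash
cat >> meas.py <<'E'
def chan(p,kind):
    a=cv2.GaussianBlur(p['pixels'],(0,0),.6).astype(np.float32)
    return {'green':a[...,1]-a[...,0],'blue':a[...,2]-a[...,0],'gray':a.mean(2),'or':a[...,0]-a[...,2]}[kind]
def edges(p,kind,c,yaw,L,W,z,reach=10,cut=.12):
    """refine rectangle pose (c,yaw,L along x,W along y): edge offsets of four sides by line fit"""
    I=chan(p,kind);R=np.array([[np.cos(yaw),-np.sin(yaw)],[np.sin(yaw),np.cos(yaw)]]);out={}
    for nm,n,h,hl in(('+x',(1,0),L/2,W/2),('-x',(-1,0),L/2,W/2),('+y',(0,1),W/2,L/2),('-y',(0,-1),W/2,L/2)):
        n=np.array(n,float);tt=np.array([-n[1],n[0]]);pts=[]
        for a in np.linspace(-hl*(1-2*cut),hl*(1-2*cut),31):
            d=np.arange(-reach,reach+.1,.25)
            q=np.array([proj(p,[*(c+R@(n*(h+e)+tt*a)),z]) for e in d],np.float32)
            v=cv2.remap(I,q[None,:,0].copy(),q[None,:,1].copy(),cv2.INTER_CUBIC)[0]
            g=-np.gradient(v);g[g<0]=0;k=g.argmax();w=g*(abs(d-d[k])<4)
            if g[k]>0:pts.append((a,(w*d).sum()/w.sum()))
        pts=np.array(pts);b=pts[:,1]
        for _ in range(4):
            f=np.polyfit(pts[:,0],pts[:,1],1);r=pts[:,1]-np.polyval(f,pts[:,0]);pts=pts[abs(r)<=max(1.,2*r.std())]
        s=1 if True else 0
        out[nm]=(f[1],f[0],r.std(),len(pts))
    return out
E
python3 - <<'E'
from meas import *
t=shot('top')
c=np.array([519.,57.5]);yaw=.04
for z,k,c,yaw,L,W in((14,'green',np.array([528.,57.5]),.04,195,220),(4,'blue',np.array([487.1,302.5]),-.05,180,85)):
    for it in range(3):
        e=edges(t,k,c,yaw,L,W,z,12)
        if it==2:print(k,c,yaw);[print(a,np.round(b,3)) for a,b in e.items()]
        R=np.array([[np.cos(yaw),-np.sin(yaw)],[np.sin(yaw),np.cos(yaw)]])
        c=c+R@np.array([e['+x'][0]-e['-x'][0],e['+y'][0]-e['-y'][0]])/2
        yaw+=np.mean([-0,0]) + np.median([b[1] for b in e.values()])
    print(c,yaw)
# enlarged crops
a=cv2.cvtColor(t['pixels'],cv2.COLOR_RGB2BGR)
cv2.imwrite('pics/c1.png',np.hstack([cv2.resize(a[205:250,295:370],None,fx=6,fy=6,interpolation=cv2.INTER_CUBIC),cv2.resize(a[210:285,220:265],(270,450),interpolation=cv2.INTER_CUBIC)[:270]]))
cv2.imwrite('pics/c2.png',cv2.resize(a[210:285,220:262],None,fx=8,fy=8,interpolation=cv2.INTER_CUBIC))
E
```

```text
green [518.74  53.25] 0.04669293603209679
+x [-10.38   0.     0.22  31.  ]
-x [-0.86  0.05  7.05 31.  ]
+y [-1.64  0.01  0.41 25.  ]
-y [-1.55  0.01  0.71 22.  ]
[513.98  52.99] 0.05518497383366246
blue [486.73 302.52] 0.023206691070291524
+x [-0.67  0.06  0.16 30.  ]
-x [-0.5   0.11  0.44 31.  ]
+y [-1.    0.1   0.49 30.  ]
-y [-1.07  0.1   0.54 31.  ]
[486.64 302.55] 0.12033259041465517
```

View pics/c1.png

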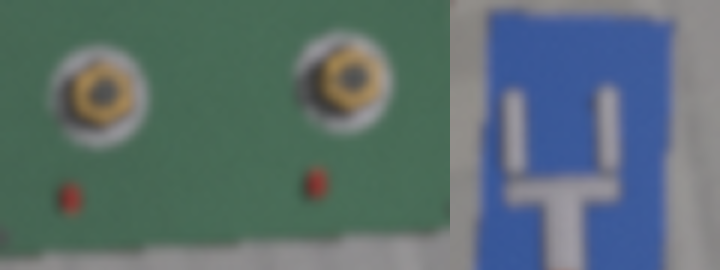

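Run:
```python
from meas import *
t=shot('top')
for z,k,c,yaw,L,W in((14,'green',np.array([583-17.5,55]),.04,195,220),(4,'blue',np.array([487.1,302.5]),-.05,180,85)):
    if k=='green':
        for v in(293,):print('corners',at_z(t,293,247,14),at_z(t,289,177,14),at_z(t,373,241.5,14),at_z(t,368,173,14))
    for it in range(5):
        e=edges(t,k,c,yaw,L,W,z,12)
        if it==4:print(k,c,yaw);[print(a,np.round(b,3)) for a,b in e.items()]
        R=np.array([[np.cos(yaw),-np.sin(yaw)],[np.sin(yaw),np.cos(yaw)]])
        c=c+R@np.array([e['+x'][0]-e['-x'][0],e['+y'][0]-e['-y'][0]])/2
        yaw-=np.median([b[1] for b in e.values()])
    print(c,yaw)
for uv in((312.2,220.3),(353.7,217.8)):print('stud top',at_z(t,*uv,51))
for uv in((311.5,221),(352.5,218.8)):print('washer',at_z(t,*uv,14.5))
G=t['pixels'][205:250,295:370].astype(int)
# washer: non-green whitish pixels
m=(G[...,0]>G[...,1]*0.9)
hsv=cv2.cvtColor(t['pixels'],cv2.COLOR_RGB2HSV)
nong=(~((hsv[...,0]>60)&(hsv[...,0]<90)&(hsv[...,1]>60))).astype(np.uint8)
n,l,s,cc=cv2.connectedComponentsWithStats(nong)
for i in range(1,n):
    if 30<s[i,4]<600 and 300<cc[i][0]<365 and 205<cc[i][1]<232:print('disc',s[i],cc[i],at_z(t,*cc[i],14.5))
```

```text
corners [477.   159.73  14.  ] [666.76 164.47  14.  ] [485.66 -56.18  14.  ] [672.06 -50.98  14.  ]
green [576.84  55.15] 0.030312708421676236
+x [-0.87 -0.    0.48 31.  ]
-x [-0.78  0.    0.54 31.  ]
+y [-1.06 -0.01  0.48 29.  ]
-y [-1.12  0.02  0.69 31.  ]
[576.79  55.18] 0.03092305438619063
blue [486.75 302.51] -0.07482985995191416
+x [-0.82 -0.04  0.14 26.  ]
-x [-0.85  0.    0.48 31.  ]
+y [-1.18  0.    0.48 30.  ]
-y [-1.17 -0.    0.46 30.  ]
[486.77 302.5 ] -0.07488724876204865
stud top [544.96 109.08  51.  ]
stud top [548.53  -0.51  51.  ]
washer [545.46 107.62  14.5 ]
washer [548.34  -3.37  14.5 ]
disc [343 210  18  18 257] [351.82 218.22] [549.97  -1.6   14.5 ]
disc [302 212  18  19 261] [311.01 220.57] [546.66 108.9   14.5 ]
```

Run:
```python
from meas import *
t=shot('top');s=shot('side')
H={}
for v in range(0,420,2):
    for u in range(0,560,2):
        if t['range_z'][v,u]>0:
            X=depth(t,u,v)
            k=(int(X[0]//50)*50,int(X[1]//50)*50);H.setdefault(k,[]).append(X[2])
xs=range(300,1000,50);ys=range(600,-250,-50)
print('     ',*['%4d'%y for y in ys])
for x in reversed(xs):print(x,*['%4d'%(np.percentile(H[(x,y)],95) if (x,y) in H else -1) for y in ys])
caps=[(211.65,203.13),(194.13,221.76),(205.15,256.79)]
bs=[b for b in blobs(s,(0,0,170),(180,45,255),(270,240,375,310),25)]
for b in bs:
    for c in caps:
        X,g=tri(t,c,s,b[1])
        if g<8:print('cap',b[0],b[1],X,g)
for nm,cxy in(('c1',(634,123,14)),('c3',(637.8,-9,14)),('wallc1',(634,123,30)),('stL',(545.3,109.3,51)),('stR',(548.7,-.7,51))):print(nm,proj(t,cxy),proj(s,cxy))
# spanner mask on mat
I=t['pixels'].astype(int);m=np.zeros(I.shape[:2],bool);m[215:284,222:258]=1
m&=(I[...,0]>110)
v,u=np.nonzero(m);X=np.array([at_z(t,a,b,13)[:2] for a,b in zip(u,v)])
ok=(abs(X[:,1]-302)<34)&(X[:,0]>405)&(X[:,0]<560);X=X[ok]
for lo,hi in((500,545),(455,490),(410,455)):
    q=X[(X[:,0]>lo)&(X[:,0]<hi)];print(lo,hi,len(q),q.mean(0),q.min(0),q.max(0))
```

```text
600  550  500  450  400  350  300  250  200  150  100   50    0  -50 -100 -150 -200
950  246   16   12   13   13   14   13   13   89  130  139  137  125  129  128  111   82
900  243   16   12   13   14   14   14   14   15   67   53  112  127  128  129  111  354
850  234   16   14   11   13   12   11   13   13   13   13  110  128  129  129  112    1
800  221   16   10    9   10    8    8    9  164   11  164  136  126  127  115  107    0
750   19   20   18    8   10   20   15   88  197  157  166  148   10   24   11    8    0
700   13   10   25   10   10   20   20   22  133    8   11   11   21   25   20    8    0
650   10   32   35   32    9    9   23   10    9   18   33   57   33   33   10    7  423
600    9   31   32    9   10   64   10    9    8   28   31   74   74   34   10    8  432
550   10    8    8    9   65   64   10   10   10   17   48   21   27   32   16    8  436
500   26   10    8    9   66   11   14   14   10   19   49   21   39   26   14    7  430
450   18   15   14   64   60   64   47   12    8   15   20   19   19   18    9    6  423
400    8    8    8   65    9   62   4
[... 563 characters left out ...]
loat64(353.15490159372075), np.float64(185.8942772236947)) (np.float64(271.99513709113097), np.float64(167.22910798679348))
wallc1 (np.float64(305.1288597128255), np.float64(187.82945684384222)) (np.float64(271.6352561367779), np.float64(190.3485930310246))
stL (np.float64(312.11288914071844), np.float64(220.17303747333267)) (np.float64(307.3460441538184), np.float64(180.74784980277005))
stR (np.float64(353.7709560444919), np.float64(217.73422819500257)) (np.float64(304.6721128409197), np.float64(157.71509054837196))
500 545 103 [518.81 306.23] [500.02 281.62] [540.84 330.71]
455 490 78 [473.15 306.04] [456.94 298.97] [489.38 313.1 ]
410 455 84 [437.27 306.12] [419.69 297.69] [454.66 313.71]
```

Run:
```python
from meas import *
t=shot('top');s=shot('side')
yaw=.032;R=np.array([[np.cos(yaw),-np.sin(yaw)],[np.sin(yaw),np.cos(yaw)]]);O=np.array([594.3,55.7])
def draw(p,roi,f):
    a=cv2.resize(cv2.cvtColor(p['pixels'],cv2.COLOR_RGB2BGR)[roi[1]:roi[3],roi[0]:roi[2]],None,fx=f,fy=f,interpolation=cv2.INTER_CUBIC)
    def poly(pts,z,col):
        q=np.array([proj(p,[*(O+R@np.array(x)),z]) for x in pts]);q=((q-np.array(roi[:2])+.5)*f).astype(int)
        cv2.polylines(a,[q.reshape(-1,1,2)],True,col,1)
    poly([(-115,-110),(80,-110),(80,110),(-115,110)],14,(0,0,255))
    for y in(66,0,-66):poly([(41.5+i,y+j) for i,j in((-26,-26),(26,-26),(26,26),(-26,26))],30,(0,255,255))
    for y in(55,-55):
        poly([(-47.5+7*np.cos(b),y+7*np.sin(b)) for b in np.linspace(0,6.28,24)],51,(255,0,255))
        poly([(-47.5-45+i,y+16+j) for i,j in((-6,-4),(6,-4),(6,4),(-6,4))],25,(255,255,0))
    return a
a=draw(t,(285,165,380,255),5);b=draw(s,(255,150,345,215),5)
h=max(a.shape[0],b.shape[0]);a=cv2.copyMakeBorder(a,0,h-a.shape[0],0,0,0);b=cv2.copyMakeBorder(b,0,h-b.shape[0],0,0,0)
im=np.hstack([a,b]);im=cv2.resize(im,(800,int(im.shape[0]*800/im.shape[1])));cv2.imwrite('pics/ov.png',im)
```

```text
(no output)
```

View pics/ov.png

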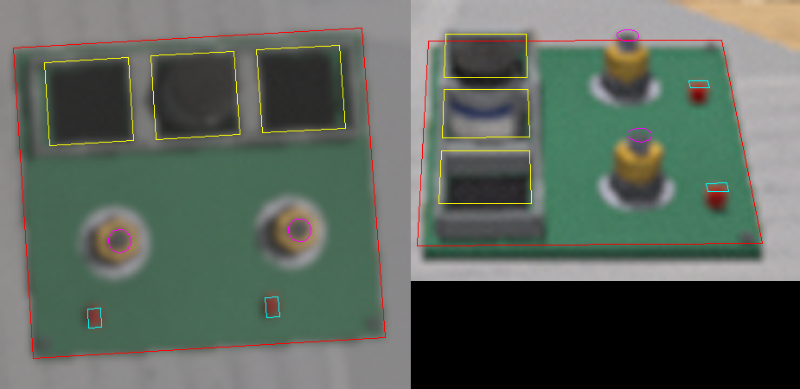

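Emit:
{"fn": "play_rows", "kwargs": {"dp": [[32.8, -19.3, -10], [32.8, -19.3, -10], [32.8, -19.3, -10], [32.8, -19.3, -10], [32.8, -19.3, -10], [32.8, -19.3, -10], [32.8, -19.3, -10], [32.8, -19.3, -10]], "yaw": [3.2, 3.2, 3.2, 3.2, 3.2, 3.2, 3.2, 3], "gripper": 0.25}}

```text
t: 2.67
ee_pos: [532.3, 408.9, 142.3]
orientation: [-0.004, 3.141, 0.0]
ft_force: [1.1, 0.6, 0.7]
width: 65.8
grasp_force: 0.0
```

Emit:
{"fn": "play_rows", "kwargs": {"dp": [[33, -19, 0], [33, -19.4, 0], [0, 0, 0], [0, 0, 0]], "yaw": [0, 0, 0, 0]}}

```text
t: 3.0
ee_pos: [598.3, 370.2, 142.3]
orientation: [0.006, 3.142, 0.0]
ft_force: [0.6, -0.3, -0.9]
width: 65.7
grasp_force: 0.0
```

Emit:
{"fn": "play_rows", "kwargs": {"dp": [[-0.5, 0.5, -39], [-0.5, 0.5, -39], [0, 0, -30], [0, 0, -9], [0, 0, 0]], "yaw": [0, 0, 0, 0, 0]}}

```text
t: 3.42
ee_pos: [592.7, 372.4, 22.8]
orientation: [0.001, -3.136, 0.005]
ft_force: [-0.2, -0.6, -0.1]
width: 65.9
grasp_force: 0.0
```

Emit:
{"fn": "play_rows", "kwargs": {"dp": [[0, 0, 0], [0, 0, 0], [0, 0, 0], [0, 0, 0], [0, 0, 0]], "yaw": [0, 0, 0, 0, 0], "gripper": 0.7}}

```text
t: 3.83
ee_pos: [596.9, 373.6, 28.0]
orientation: [0.001, 3.139, 0.003]
ft_force: [-1.1, 0.8, 8.1]
width: 43.4
grasp_force: 30.0
```

Emit:
{"fn": "play_rows", "kwargs": {"dp": [[0, 0, 0], [0, 0, 0], [0, 0, 0], [0, 0, 0], [0, 0, 0]], "yaw": [0, 0, 0, 0, 0], "gripper": 0.3}}

```text
t: 4.25
ee_pos: [595.6, 372.5, 25.5]
orientation: [-0.001, -3.141, 0.0]
ft_force: [-0.4, -0.3, -0.0]
width: 61.4
grasp_force: 0.0
```

Emit:
{"fn": "play_rows", "kwargs": {"dp": [[0, 0, 0], [0, 0, 0], [0, 0, 0], [0, 0, 0], [0, 0, 0], [0, 0, 0], [0, 0, 0], [0, 0, 0]], "yaw": [-7, -7, -7, -7, -7, -7, -7, -7]}}

```text
t: 4.92
ee_pos: [595.6, 372.5, 25.4]
orientation: [-1.484, -2.769, 0.001]
ft_force: [-0.3, 0.8, -0.4]
width: 61.4
grasp_force: 0.0
```

Emit:
{"fn": "play_rows", "kwargs": {"dp": [[0, 0, 0], [0, 0, 0], [0, 0, 0], [0, 0, 0], [0, 0, 0], [0, 0, 0], [0, 0, 0], [0, 0, 0]], "yaw": [-7, -7, -7, -7, -4, 0, 0, 0]}}

```text
t: 5.58
ee_pos: [595.7, 372.6, 25.6]
orientation: [-2.18, -2.262, 0.0]
ft_force: [0.7, -0.3, 0.4]
width: 61.0
grasp_force: 0.0
```

Emit:
{"fn": "play_rows", "kwargs": {"dp": [[0, 0, 0], [0, 0, 0], [0, 0, 0], [0, 0, 0], [0, 0, 0]], "yaw": [0, 0, 0, 0, 0], "gripper": 0.7}}

```text
t: 6.0
ee_pos: [595.7, 372.7, 25.7]
orientation: [2.183, 2.26, 0.0]
ft_force: [-0.4, -0.7, -0.9]
width: 43.5
grasp_force: 30.0
```

Emit:
{"fn": "play_rows", "kwargs": {"dp": [[0, 0, 10], [0, 0, 30], [0, 0, 35], [5.4, -35.7, 0], [5.4, -35.7, 0], [5.4, -35.7, 0], [5.4, -35.7, 0], [5.4, -35.7, 0]], "yaw": [0, 0, 0, 0, 0, 0, 0, 0]}}

```text
t: 6.67
ee_pos: [622.8, 192.7, 101.6]
orientation: [2.182, 2.26, 0.001]
ft_force: [0.3, 0.0, -1.3]
width: 43.4
grasp_force: 30.0
```

Emit:
{"fn": "play_rows", "kwargs": {"dp": [[5.4, -35.7, 0], [5.4, -35.5, 0], [0, 0, 0], [0, 0, 0], [0, 0, 0], [0, 0, 0], [0, 0, 0], [0, 0, 0]], "yaw": [0, 0, 0, 0, 0, 0, 0, 0]}}

```text
t: 7.33
ee_pos: [633.4, 124.2, 100.7]
orientation: [-2.181, -2.261, -0.0]
ft_force: [0.1, -0.9, -1.1]
width: 43.9
grasp_force: 30.0
```

Run:
```python
from meas import *
s=shot('side','s2.png');o=ctrl.get_obs();print(o['ee_pos'],o['ft_force'],o['width'])
t=shot('top')
a=cv2.imread('pics/s2.png')
cv2.imwrite('pics/s2c.png',cv2.resize(a[110:230,230:350],None,fx=5,fy=5,interpolation=cv2.INTER_CUBIC))
for p in(t,s):
    for b in blobs(p,(0,120,60),(8,255,255),(220,100,370,260),20):print(b[0],b[1])
e=o['ee_pos'];print(proj(s,e),proj(s,[e[0],e[1],e[2]-25.7]),proj(s,[e[0],e[1]+22,e[2]-25.7]))
```

```text
[633.3  124.1  100.66] [ 0.    0.76 -1.05] 43.22418220941899
331 [276.71 114.28]
20 [235.45 133.4 ]
269 [272.9  164.21]
(np.float64(271.58715786978723), np.float64(166.55330141468858)) (np.float64(271.70484585597325), np.float64(175.5558419056795)) (np.float64(271.3825291026594), np.float64(180.69217417384849))
```

View pics/s2c.png

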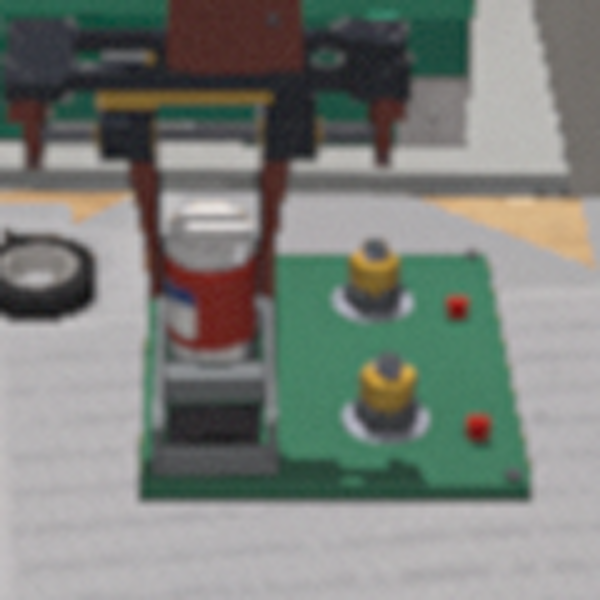

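Emit:
{"fn": "play_rows", "kwargs": {"dp": [[0, 0, -30], [0, 0, -15], [0, 0, -6], [0, 0, -4], [0, 0, 0], [0, 0, 0]], "yaw": [0, 0, 0, 0, 0, 0]}}

```text
t: 7.93
ee_pos: [634.0, 123.2, 46.3]
orientation: [2.182, 2.259, 0.001]
ft_force: [1.0, 0.2, -1.3]
width: 43.4
grasp_force: 30.0
```

Emit:
{"fn": "play_rows", "kwargs": {"dp": [[0, 0, -2], [0, 0, -2], [0, 0, 0], [0, 0, 0], [0, 0, 0]], "yaw": [0, 0, 0, 0, 0]}}

```text
t: 8.35
ee_pos: [633.6, 122.9, 41.9]
orientation: [2.183, 2.259, 0.0]
ft_force: [0.6, 0.2, -2.1]
width: 43.6
grasp_force: 30.0
```

Emit:
{"fn": "play_rows", "kwargs": {"dp": [[0, 0, -1.5], [0, 0, 0], [0, 0, 0]], "yaw": [0, 0, 0]}}

```text
t: 8.6
ee_pos: [633.5, 122.9, 40.1]
orientation: [-2.183, -2.259, 0.0]
ft_force: [0.2, 0.3, -1.5]
width: 43.5
grasp_force: 30.0
```

Emit:
{"fn": "play_rows", "kwargs": {"dp": [[0, 0, 0], [0, 0, 0], [0, 0, 0], [0, 0, 0], [0, 0, 30], [0, 0, 35], [0, 0, 35], [0, 0, 0]], "yaw": [0, 0, 0, 0, 0, 0, 0, 0], "gripper": 0.28}}

```text
t: 9.27
ee_pos: [637.8, 123.7, 147.3]
orientation: [2.178, 2.255, 0.014]
ft_force: [1.9, 0.8, 0.7]
width: 62.9
grasp_force: 0.0
```

Emit:
{"fn": "play_rows", "kwargs": {"dp": [[-10, 39, 0], [-10, 39, 0], [-10, 39, 0], [-10, 39, 0], [-10, 39, 0], [-10, 39, 0], [-10, 39, 0], [-10, 20, 0]], "yaw": [0, 0, 0, 0, 0, 0, 0, 0]}}

```text
t: 9.93
ee_pos: [552.5, 420.2, 140.1]
orientation: [-2.18, -2.261, -0.003]
ft_force: [0.2, -0.0, -0.9]
width: 63.2
grasp_force: 0.0
```

Run:
```python
from meas import *
t=shot('top','t2.png');s=shot('side','s3.png');print(ctrl.get_obs()['ee_pos'])
for b in blobs(t,(0,0,185),(180,40,255),(180,165,320,290),30):print('cap',b[0],b[1],at_z(t,*b[1],60),at_z(t,*b[1],74))
for b in blobs(s,(0,130,60),(8,255,255),(250,120,400,330),60):print('red',b[0],b[1])
for X in((549,418.5,26),(457,392,26),(633.5,123,40)):print(proj(s,X))
```

```text
[551.58 419.55 139.71]
cap 109 [307.24 185.79] [635.51 119.75  60.  ] [633.71 120.97  74.  ]
red 113 [353.71 275.69]
red 140 [314.11 288.45]
(np.float64(310.44822395030144), np.float64(282.44696376639627))
(np.float64(356.4599676302029), np.float64(272.80377408477267))
(np.float64(271.7923159703028), np.float64(187.07704736054947))
```

Run:
```python
from meas import *
p={'pixels':cv2.cvtColor(cv2.imread('pics/side0.png'),cv2.COLOR_BGR2RGB)}
for b in blobs(p,(0,130,60),(8,255,255),(250,120,400,330),60):print('red',b[0],b[1])
```

```text
red 185 [288.24 270.98]
red 109 [353.53 275.74]
red 140 [314.06 288.39]
```

Emit:
{"fn": "play_rows", "kwargs": {"dp": [[-1.7, -0.3, -30], [-1, 0, -30], [0, 0, 0]], "yaw": [0, 0, 0]}}

```text
t: 10.28
ee_pos: [547.6, 412.3, 74.4]
orientation: [-2.182, -2.258, 0.015]
ft_force: [-2.0, -0.9, -0.1]
width: 63.3
grasp_force: 0.0
```

Emit:
{"fn": "play_rows", "kwargs": {"dp": [[0, 0, 0], [0, 0, 0], [0, 0, 0]], "yaw": [0, 0, 0]}}

```text
t: 10.53
ee_pos: [552.3, 415.9, 82.2]
orientation: [2.183, 2.258, 0.005]
ft_force: [-0.3, 0.8, -1.2]
width: 63.5
grasp_force: 0.0
```

Emit:
{"fn": "play_rows", "kwargs": {"dp": [[-2.5, 3.2, -20], [0, 0, -20], [0, 0, -10], [0, 0, -4.5], [0, 0, 0], [0, 0, 0]], "yaw": [0, 0, 0, 0, 0, 0]}}

```text
t: 11.03
ee_pos: [549.0, 419.1, 26.6]
orientation: [2.183, 2.259, 0.002]
ft_force: [-0.1, -0.4, 0.3]
width: 63.3
grasp_force: 0.0
```

Emit:
{"fn": "play_rows", "kwargs": {"dp": [[0, 0, 0], [0, 0, 0], [0, 0, 0], [0, 0, 0], [0, 0, 0]], "yaw": [0, 0, 0, 0, 0], "gripper": 0.7}}

```text
t: 11.45
ee_pos: [548.7, 419.1, 26.4]
orientation: [2.183, 2.259, 0.001]
ft_force: [-1.3, -0.6, 3.9]
width: 43.6
grasp_force: 30.0
```

Emit:
{"fn": "play_rows", "kwargs": {"dp": [[0, 0, 15], [0, 0, 35], [0, 0, 35], [0, 0, 10], [0, 0, 0], [0, 0, 0], [0, 0, 0]], "yaw": [0, 0, 0, 0, 0, 0, 0]}}

```text
t: 12.03
ee_pos: [547.3, 418.1, 119.1]
orientation: [-2.183, -2.259, 0.004]
ft_force: [0.6, 0.1, -1.9]
width: 43.4
grasp_force: 30.0
```

Emit:
{"fn": "play_rows", "kwargs": {"dp": [[7.4, -35.6, 0], [7.4, -35.6, 0], [7.4, -35.6, 0], [7.4, -35.6, 0], [7.4, -35.6, 0], [7.4, -35.6, 0], [7.4, -35.6, 0], [7.4, -35.6, 0]], "yaw": [0, 0, 0, 0, 0, 0, 0, 0]}}

```text
t: 12.7
ee_pos: [606.2, 132.0, 118.4]
orientation: [-2.181, -2.258, 0.005]
ft_force: [0.5, 1.2, -0.8]
width: 43.5
grasp_force: 30.0
```

Emit:
{"fn": "play_rows", "kwargs": {"dp": [[7.4, -35.6, 0], [7.4, -35.6, 0], [7.4, -35.6, 0], [7.4, -35.6, 0], [0, 0, 0], [0, 0, 0], [0, 0, 0], [0, 0, 0]], "yaw": [0, 0, 0, 0, 0, 0, 0, 0]}}

```text
t: 13.37
ee_pos: [636.1, -7.2, 119.5]
orientation: [-2.18, -2.259, 0.002]
ft_force: [0.3, 0.6, -0.9]
width: 43.3
grasp_force: 30.0
```

Emit:
{"fn": "play_rows", "kwargs": {"dp": [[0, 0, -35], [0, 0, -25], [0, 0, -10], [0, 0, -4], [0, 0, 0], [0, 0, 0], [0, 0, 0]], "yaw": [0, 0, 0, 0, 0, 0, 0]}}

```text
t: 13.95
ee_pos: [638.3, -8.1, 48.2]
orientation: [2.181, 2.258, 0.003]
ft_force: [-0.5, -0.2, -0.2]
width: 43.3
grasp_force: 30.0
```

Emit:
{"fn": "play_rows", "kwargs": {"dp": [[0, 0, -4], [0, 0, -3], [0, 0, 0], [0, 0, 0], [0, 0, 0]], "yaw": [0, 0, 0, 0, 0]}}

```text
t: 14.37
ee_pos: [637.7, -8.4, 40.1]
orientation: [2.182, 2.259, 0.001]
ft_force: [0.7, 0.4, 2.3]
width: 43.5
grasp_force: 30.0
```

Emit:
{"fn": "play_rows", "kwargs": {"dp": [[0, 0, 0], [0, 0, 0], [0, 0, 0], [0, 0, 0], [0, 0, 30], [0, 0, 35], [0, 0, 35], [0, 0, 0]], "yaw": [0, 0, 0, 0, 0, 0, 0, 0], "gripper": 0.3}}

```text
t: 15.03
ee_pos: [641.2, -8.5, 146.4]
orientation: [2.178, 2.254, 0.011]
ft_force: [1.5, -0.5, 0.9]
width: 61.4
grasp_force: 0.0
```

Emit:
{"fn": "play_rows", "kwargs": {"dp": [[-19.5, 31.5, 0], [-19.5, 31.5, 0], [-19.5, 31.5, 0], [-19.5, 31.5, 0], [-19.5, 31.5, 0], [-19.5, 31.5, 0], [-19.5, 31.5, 0], [-19.5, 31.5, 0]], "yaw": [7, 7, 7, 7, 7, 7, 7, 7], "gripper": 0.5}}

```text
t: 15.7
ee_pos: [479.8, 244.8, 139.4]
orientation: [-0.858, -3.022, 0.0]
ft_force: [0.7, 0.4, -0.3]
width: 44.2
grasp_force: 0.0
```

Run:
```python
from meas import *
t=shot('top','t3.png');print(ctrl.get_obs()['ee_pos'])
for b in blobs(t,(0,0,185),(180,40,255),(180,165,390,290),30):print('cap',b[0],b[1],at_z(t,*b[1],60),at_z(t,*b[1],74))
a=cv2.imread('pics/t3.png');cv2.imwrite('pics/t3c.png',cv2.resize(a[150:290,180:390],None,fx=3.8,fy=3.8,interpolation=cv2.INTER_CUBIC))
```

```text
[476.63 248.92 139.26]
cap 111 [357.28 182.69] [640.2  -12.32  60.  ] [638.36  -9.8   74.  ]
cap 108 [307.25 185.84] [635.37 119.73  60.  ] [633.57 120.94  74.  ]
```

View pics/t3c.png

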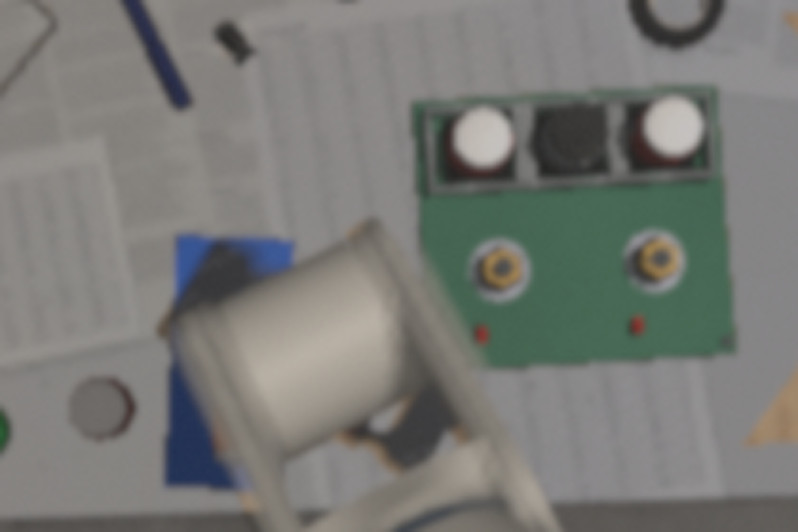

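Emit:
{"fn": "play_rows", "kwargs": {"dp": [[-8, 12.8, 0], [-8, 12.8, 0], [-8, 12.8, 0], [-8, 12.8, 0], [-8, 12.6, 0], [0, 0, 0], [0, 0, 0], [0, 0, 0]], "yaw": [6.4, 6.4, 6.4, 6.4, 6.4, 0, 0, 0]}}

```text
t: 16.42
ee_pos: [441.3, 306.9, 139.5]
orientation: [-0.005, -3.141, 0.001]
ft_force: [0.0, -1.2, -0.6]
width: 44.3
grasp_force: 0.0
```

Emit:
{"fn": "play_rows", "kwargs": {"dp": [[0, 0, -35], [0, 0, -30], [0, 0, -10], [0, 0, 0], [0, 0, 0], [0, 0, 0]], "yaw": [0, 0, 0, 0, 0, 0]}}

```text
t: 16.92
ee_pos: [442.2, 307.7, 65.9]
orientation: [0.002, 3.14, 0.001]
ft_force: [0.5, -1.0, 0.3]
width: 43.8
grasp_force: 0.0
```

Run:
```python
from meas import *
s=shot('side','s4.png');o=ctrl.get_obs();print(o['ee_pos'],o['orientation'])
for b in blobs(s,(3,150,100),(20,255,255),(320,220,380,270),8):print('orange',b[0],b[1])
print(proj(s,(441.9,307.4,31)))
a=cv2.imread('pics/s4.png');cv2.imwrite('pics/s4c.png',cv2.resize(a[160:290,280:400],None,fx=5,fy=4.6,interpolation=cv2.INTER_CUBIC))
```

```text
[442.27 307.92  66.12] [0.   3.14 0.  ]
orange 160 [358.58 242.88]
(np.float64(358.6267925235279), np.float64(241.70186955615998))
```

View pics/s4c.png

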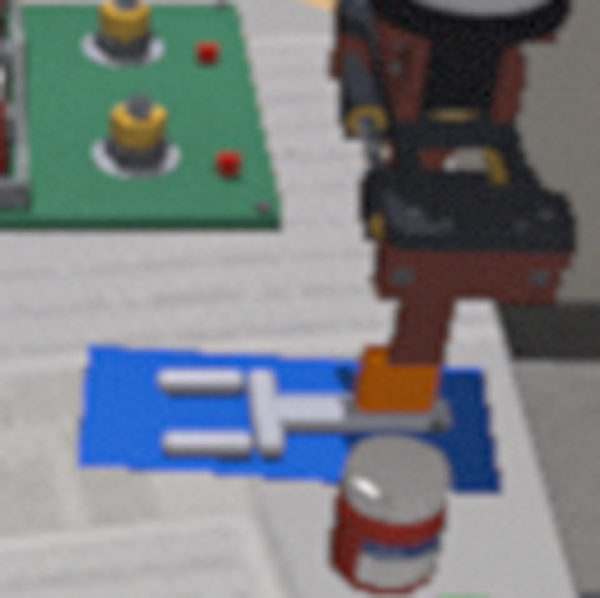

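Emit:
{"fn": "play_rows", "kwargs": {"dp": [[0, 0, -25], [0, 0, -15], [0, 0, -7], [0, 0, 0], [0, 0, 0], [0, 0, 0]], "yaw": [0, 0, 0, 0, 0, 0]}}

```text
t: 17.47
ee_pos: [441.8, 307.9, 18.8]
orientation: [0.001, 3.14, 0.002]
ft_force: [-0.6, 1.1, -0.4]
width: 43.8
grasp_force: 0.0
```

Emit:
{"fn": "play_rows", "kwargs": {"dp": [[0, 0, 0], [0, 0, 0], [0, 0, 0], [0, 0, 0], [0, 0, 0], [0, 0, 0], [0, 0, 0]], "yaw": [0, 0, 0, 0, 0, 0, 0], "gripper": 1}}

```text
t: 18.05
ee_pos: [441.2, 307.5, 17.9]
orientation: [0.001, 3.141, 0.0]
ft_force: [-0.1, -1.0, 3.6]
width: 13.6
grasp_force: 30.0
```

Emit:
{"fn": "play_rows", "kwargs": {"dp": [[0, 0, 5], [0, 0, 15], [0, 0, 30], [0, 0, 30], [0, 0, 0], [0, 0, 0], [0, 0, 0]], "yaw": [0, 0, 0, 0, 0, 0, 0]}}

```text
t: 18.63
ee_pos: [440.6, 307.1, 97.3]
orientation: [-0.001, -3.141, 0.001]
ft_force: [-0.4, -0.4, -1.3]
width: 13.7
grasp_force: 30.0
```

Emit:
{"fn": "play_rows", "kwargs": {"dp": [[3.65, -33.2, 0], [3.65, -33.2, 0], [3.65, -33.2, 0], [3.65, -33.2, 0], [3.65, -33.2, 0], [3.65, -33.3, 0], [0, 0, 0], [0, 0, 0]], "yaw": [0.6, 0.6, 0.6, 0, 0, 0, 0, 0]}}

```text
t: 19.3
ee_pos: [462.0, 106.4, 96.3]
orientation: [0.043, -3.138, 0.001]
ft_force: [0.1, -0.1, -1.6]
width: 13.7
grasp_force: 30.0
```

Emit:
{"fn": "play_rows", "kwargs": {"dp": [[0, 0, -20], [0, 0, -8], [0, 0, 0], [0, 0, 0], [0, 0, 0], [0, 0, 0]], "yaw": [0, 0, 0, 0, 0, 0]}}

```text
t: 19.8
ee_pos: [463.2, 108.7, 70.0]
orientation: [-0.05, 3.141, 0.0]
ft_force: [-0.2, -0.4, -0.6]
width: 13.4
grasp_force: 30.0
```

Run:
```python
from meas import *
t=shot('top','t5.png');s=shot('side','s5.png');o=ctrl.get_obs();print(o['ee_pos'],o['orientation'])
a=cv2.imread('pics/t5.png');b=cv2.imread('pics/s5.png')
a=cv2.resize(a[195:255,290:340],None,fx=8,fy=8,interpolation=cv2.INTER_CUBIC);b=cv2.resize(b[150:210,285:335],None,fx=8,fy=8,interpolation=cv2.INTER_CUBIC)
cv2.imwrite('pics/j5.png',np.hstack([a,b]))
```

```text
[463.36 108.5   70.17] [-0.05  3.14  0.  ]
```

View pics/j5.png

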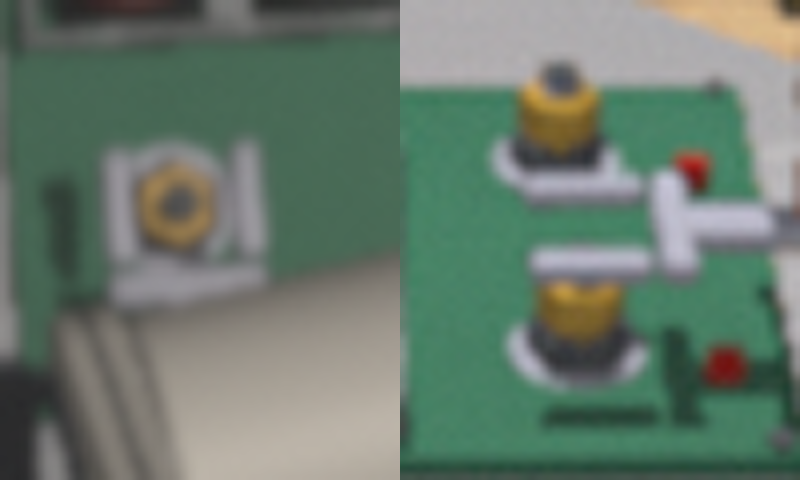

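Run:
```python
from meas import *
t=viewer.get_image('top')
f=lambda x,y,z:at_z(t,290+x/8-.5+.0625,195+y/8-.5+.0625,z)
print('jaw',f(184.5,203,65.2),'stud',f(178.5,203,51),'tips',f(119,145,65.2),f(249,140,65.2),'bar',f(120,300,65.2),f(265,283,65.2))
# subpixel profile over gap: brightness rows across prongs and brass
I=chan(t,'gray');B=chan(t,'or')
for r in(216,218,220,222):print(r,I[r,300:326].astype(int).tolist())
for r in(218,220,222):print(r,B[r,304:322].astype(int).tolist())
print(np.array(t['T']).round(4).tolist())
```

```text
jaw [544.96 109.27  65.2 ] stud [545.94 109.9   51.  ] tips [564.47 129.95  65.2 ] [564.94  87.51  65.2 ] bar [514.01 131.35  65.2 ] [518.22  84.02  65.2 ]
216 [83, 86, 98, 122, 142, 145, 136, 128, 124, 119, 116, 118, 122, 127, 132, 134, 131, 124, 119, 127, 142, 142, 122, 100, 90, 88]
218 [78, 85, 98, 122, 142, 142, 123, 110, 114, 118, 111, 101, 98, 103, 113, 118, 119, 124, 128, 133, 144, 145, 127, 104, 92, 88]
220 [76, 84, 96, 119, 141, 143, 125, 108, 108, 102, 90, 82, 83, 89, 100, 108, 114, 126, 135, 136, 144, 147, 133, 109, 94, 88]
222 [76, 85, 96, 117, 140, 146, 131, 109, 103, 101, 95, 92, 95, 101, 111, 114, 114, 124, 131, 132, 141, 149, 139, 115, 95, 88]
218 [-3, -2, 6, 29, 55, 64, 55, 39, 30, 33, 43, 46, 27, 6, -1, -3, -3, -4]
220 [-2, 0, 9, 34, 56, 52, 30, 11, 6, 13, 30, 43, 31, 9, 0, -2, -3, -3]
222 [-2, -2, 5, 25, 49, 56, 47, 37, 36, 44, 56, 58, 35, 10, -1, -3, -3, -4]
[[-0.0286, 0.9957, -0.0887, 453.6677], [-0.9995, -0.0271, 0.0176, 242.7713], [0.0151, 0.0891, 0.9959, 1477.4891], [0.0, 0.0, 0.0, 1.0]]
```

Emit:
{"fn": "play_rows", "kwargs": {"dp": [[0, 0.5, -12], [0, 0, -10], [0, 0, -4], [0, 0, 0], [0, 0, 0], [0, 0, 0]], "yaw": [0, 0, 0, 0, 0, 0]}}

```text
t: 20.45
ee_pos: [463.2, 108.6, 43.8]
orientation: [-0.049, 3.141, 0.0]
ft_force: [0.0, 0.6, -2.1]
width: 14.0
grasp_force: 30.0
```

Emit:
{"fn": "play_rows", "kwargs": {"dp": [[0, 0, -2], [0, 0, -2], [0, 0, -2], [0, 0, 0], [0, 0, 0]], "yaw": [0, 0, 0, 0, 0]}}

```text
t: 20.87
ee_pos: [462.9, 108.6, 37.6]
orientation: [0.049, -3.141, 0.0]
ft_force: [0.5, 0.4, -2.0]
width: 14.1
grasp_force: 30.0
```

Emit:
{"fn": "play_rows", "kwargs": {"dp": [[0, 0, -2], [0, 0, -2], [0, 0, -2], [0, 0, 0], [0, 0, 0]], "yaw": [0, 0, 0, 0, 0]}}

```text
t: 21.28
ee_pos: [462.9, 108.6, 31.5]
orientation: [0.049, -3.141, 0.0]
ft_force: [0.0, 0.8, -0.9]
width: 13.7
grasp_force: 30.0
```

Emit:
{"fn": "play_rows", "kwargs": {"dp": [[0, 0, -2], [0, 0, -1.2], [0, 0, 0], [0, 0, 0], [0, 0, 0]], "yaw": [0, 0, 0, 0, 0]}}

```text
t: 21.7
ee_pos: [463.0, 108.7, 28.5]
orientation: [-0.049, 3.141, 0.0]
ft_force: [0.2, -0.8, -2.0]
width: 13.7
grasp_force: 30.0
```

Emit:
{"fn": "play_rows", "kwargs": {"dp": [[0, 0, -0.5], [0, 0, 0], [0, 0, 0], [0, 0, 0], [0, 0, 0]], "yaw": [0, 0, 0, 0, 0], "gripper": 0.6}}

```text
t: 22.12
ee_pos: [463.1, 108.7, 28.1]
orientation: [-0.049, 3.141, 0.0]
ft_force: [0.3, 0.0, -0.2]
width: 35.1
grasp_force: 0.0
```

Emit:
{"fn": "play_rows", "kwargs": {"dp": [[0, 0, 10], [0, 0, 25], [0, 0, 25], [0, 0, 0], [0, 0, 0], [0, 0, 0]], "yaw": [0, 0, 0, 0, 0, 0]}}

```text
t: 22.62
ee_pos: [462.9, 108.6, 88.1]
orientation: [-0.049, 3.141, 0.0]
ft_force: [0.8, -0.4, -1.5]
width: 35.2
grasp_force: 0.0
```

```bash
cat > hexa.py <<'E'
from meas import *
def hexang(stud,z=43.5,n=6):
    """jam nut angle (deg clockwise from carrier +y) by 6-fold moment of brass in averaged top pictures"""
    acc=0
    for _ in range(n):
        t=viewer.get_image('top');acc=acc+t['pixels'].astype(np.float32)
    p=dict(t);p['pixels']=acc/n
    B=p['pixels'][...,0]-p['pixels'][...,2]
    res=[]
    for dx in(-1,0,1):
        for dy in(-1,0,1):
            c=np.array(stud)+(dx,dy);best=[]
            for phi in np.arange(-30,30,1.):
                sc=0
                for r in(11,12,13,14):
                    a=np.arange(0,360,3.);rh=12/np.cos(np.radians((a-phi+30)%60-30))*r/12.5
                    q=np.array([proj(p,[c[0]-k*np.sin(np.radians(b)),c[1]+k*np.cos(np.radians(b)),z]) for k,b in zip(rh,a)],np.float32)
                    v=cv2.remap(B,q[None,:,0].copy(),q[None,:,1].copy(),cv2.INTER_CUBIC)[0]
                    sc+=-v.std() 
                best.append(sc)
            k=int(np.argmax(best));res.append((max(best),np.arange(-30,30,1.)[k],dx,dy))
    return sorted(res)[::-1][:3]
E
python3 - <<'E'
from hexa import *
o=ctrl.get_obs();print(o['ee_pos'],o['width'])
print('L',hexang((545.1,109.4)));print('R',hexang((548.7,-.7)))
t=viewer.get_image('top');a=cv2.cvtColor(t['pixels'],cv2.COLOR_RGB2BGR)
b=cv2.cvtColor(shot('side')['pixels'],cv2.COLOR_RGB2BGR)
cv2.imwrite('pics/h6.png',np.hstack([cv2.resize(a[208:233,300:325],(400,400),interpolation=cv2.INTER_CUBIC),cv2.resize(b[150:210,285:335],(400,400),interpolation=cv2.INTER_CUBIC)]))
E
```

```text
[462.87 108.63  88.08] 35.22943276580479
L [(np.float32(-24.368225), np.float64(1.0), 1, 0), (np.float32(-32.65247), np.float64(1.0), 1, 1), (np.float32(-33.256824), np.float64(1.0), 0, 0)]
R [(np.float32(-39.491623), np.float64(-5.0), 1, 1), (np.float32(-41.10408), np.float64(-5.0), 1, 0), (np.float32(-50.153557), np.float64(-4.0), 0, 1)]
```

View pics/h6.png

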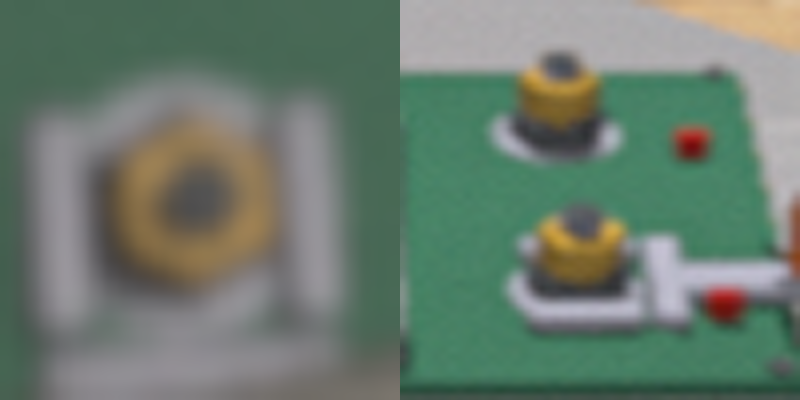

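Emit:
{"fn": "play_rows", "kwargs": {"dp": [[27, 0.8, 0], [27, 0.8, 0], [28, 0.8, 0], [0, 0, 0], [0, 0, 0], [0, 0, 0]], "yaw": [-1, 0, 0, 0, 0, 0]}}

```text
t: 23.82
ee_pos: [543.9, 110.8, 87.5]
orientation: [0.021, -3.14, 0.0]
ft_force: [0.2, -0.4, 0.4]
width: 35.0
grasp_force: 0.0
```

Emit:
{"fn": "play_rows", "kwargs": {"dp": [[0, 0, -20], [0, 0, -15], [0, 0, -10], [0, 0, -8], [0, 0, -5], [0, 0, 0], [0, 0, 0], [0, 0, 0]], "yaw": [0, 0, 0, 0, 0, 0, 0, 0]}}

```text
t: 24.48
ee_pos: [545.4, 111.1, 30.5]
orientation: [-0.021, 3.141, 0.0]
ft_force: [0.6, 0.5, 0.0]
width: 35.2
grasp_force: 0.0
```

Emit:
{"fn": "play_rows", "kwargs": {"dp": [[0, 0, 0], [0, 0, 0], [0, 0, 0], [0, 0, 0], [0, 0, 0], [0, 0, 0]], "yaw": [0, 0, 0, 0, 0, 0], "gripper": 1}}

```text
t: 24.98
ee_pos: [545.5, 110.8, 30.5]
orientation: [-0.021, 3.141, -0.0]
ft_force: [0.0, -4.0, 6.4]
width: 23.5
grasp_force: 30.0
```

```bash
python3 -c "
from h import *
o=ctrl.get_obs();print({k:np.round(v,2) for k,v in o.items()})"
```

```text
{'t': np.float64(24.98), 'qpos': array([ 0.18,  0.61,  1.88, -0.  ,  0.65, -1.4 ]), 'qvel': array([-0.,  0.,  0.,  0., -0., -0.]), 'joint_torque': array([ 2.080e+00, -5.097e+01, -1.547e+01,  6.500e-01, -2.400e-01,
       -2.000e-02]), 'ee_pos': array([545.45, 110.81,  30.51]), 'orientation': array([-0.02,  3.14, -0.  ]), 'ft_force': array([ 0.05, -4.03,  6.44]), 'moment': array([-0.63,  0.04, -0.05]), 'grasp_force': np.float64(30.0), 'width': np.float64(23.49)}
```

Emit:
{"fn": "play_rows", "kwargs": {"dp": [[0, 0, 0], [0, 0, 0], [0, 0, 0], [0, 0, 0], [0, 0, 0]], "yaw": [-3, -5, -6, -6, -5]}}

```text
t: 25.4
ee_pos: [545.4, 110.8, 30.5]
orientation: [0.666, 3.069, -0.0]
ft_force: [-0.5, -2.7, 5.7]
width: 23.6
grasp_force: 30.0
```

```bash
cat > st.py <<'E'
from h import *
o=ctrl.get_obs();r=np.array(o['orientation']);a=np.degrees(np.arctan2(r[1],r[0]));psi=(2*a-90)%180
print(round(o['t'],2),'pos',np.round(o['ee_pos'],1),'psi',round(psi,2),'F',np.round(o['ft_force'],1),'M',np.round(o['moment'],2),'w',round(o['width'],1),'q6',round(o['qpos'][5],2))
E
python3 st.py
```

```text
25.4 pos [545.4 110.8  30.5] psi 65.52 F [-0.5 -2.7  5.7] M [-0.56  0.1   0.28] w 23.6 q6 -0.96
```

Emit:
{"fn": "play_rows", "kwargs": {"dp": [[0, 0, 0], [0, 0, 0], [0, 0, 0], [0, 0, 0], [0, 0, 0], [0, 0, 0], [0, 0, 0], [0, 0, 0]], "yaw": [-6, -6, -6, -6, -6, -6, -6, -6]}}

```text
t: 26.07
ee_pos: [545.5, 110.9, 30.5]
orientation: [1.856, 2.533, 0.001]
ft_force: [0.0, -2.9, 5.5]
width: 23.7
grasp_force: 30.0
```

Emit:
{"fn": "play_rows", "kwargs": {"dp": [[0, 0, 0], [0, 0, 0], [0, 0, 0], [0, 0, 0], [0, 0, 0], [0, 0, 0]], "yaw": [-6, -6, -6, -5, 0, 0]}}

```text
t: 26.57
ee_pos: [545.6, 110.8, 30.5]
orientation: [2.32, 2.117, 0.001]
ft_force: [-0.1, -4.2, 6.0]
width: 23.8
grasp_force: 30.0
```

```bash
python3 st.py
```

```text
26.57 pos [545.6 110.8  30.5] psi 174.76 F [-0.1 -4.2  6. ] M [-0.72  0.04 -0.04] w 23.8 q6 0.27
```

Emit:
{"fn": "play_rows", "kwargs": {"dp": [[0, 0, 0], [0, 0, 0], [0, 0, 0]], "yaw": [-4, -4, -4]}}

```text
t: 26.82
ee_pos: [545.6, 110.8, 30.5]
orientation: [2.531, 1.86, 0.001]
ft_force: [-0.2, -3.6, 6.0]
width: 23.6
grasp_force: 30.0
```

```bash
python3 st.py
```

```text
26.82 pos [545.6 110.8  30.5] psi 162.63 F [-0.2 -3.6  6. ] M [-0.73  0.04  0.25] w 23.6 q6 0.48
```

Emit:
{"fn": "play_rows", "kwargs": {"dp": [[0, 0, 0], [0, 0, 0]], "yaw": [-3, -2]}}

```text
t: 26.98
ee_pos: [545.6, 110.8, 30.5]
orientation: [2.609, 1.749, 0.001]
ft_force: [-0.0, -3.1, 5.5]
width: 23.6
grasp_force: 30.0
```

```bash
python3 st.py
```

```text
26.98 pos [545.6 110.8  30.5] psi 157.67 F [-0.  -3.1  5.5] M [-0.75  0.06  0.25] w 23.6 q6 0.57
```

Emit:
{"fn": "play_rows", "kwargs": {"dp": [[0, 0, 0], [0, 0, 0]], "yaw": [-2, -2]}}

```text
t: 27.15
ee_pos: [545.6, 110.8, 30.5]
orientation: [2.667, 1.658, 0.001]
ft_force: [0.0, -3.7, 4.6]
width: 23.6
grasp_force: 30.0
```

```bash
python3 st.py
```

```text
27.15 pos [545.6 110.8  30.5] psi 153.72 F [ 0.  -3.7  4.6] M [-0.69  0.04  0.23] w 23.6 q6 0.64
```

Emit:
{"fn": "play_rows", "kwargs": {"dp": [[0, 0, 0], [0, 0, 0]], "yaw": [-2, -2]}}

```text
t: 27.32
ee_pos: [545.6, 110.8, 30.5]
orientation: [2.724, 1.564, 0.001]
ft_force: [0.4, -3.4, 5.2]
width: 23.9
grasp_force: 30.0
```

```bash
python3 st.py
```

```text
27.32 pos [545.6 110.8  30.5] psi 149.73 F [ 0.4 -3.4  5.2] M [-0.75  0.01  0.24] w 23.9 q6 0.71
```

Emit:
{"fn": "play_rows", "kwargs": {"dp": [[0, 0, 0], [0, 0, 0]], "yaw": [-2, -2]}}

```text
t: 27.48
ee_pos: [545.6, 110.8, 30.5]
orientation: [2.776, 1.468, 0.001]
ft_force: [-0.2, -3.2, 5.4]
width: 23.6
grasp_force: 30.0
```

```bash
python3 st.py
```

```text
27.48 pos [545.6 110.8  30.5] psi 145.74 F [-0.2 -3.2  5.4] M [-0.73  0.09  0.42] w 23.6 q6 0.78
```

Emit:
{"fn": "play_rows", "kwargs": {"dp": [[0, 0, 0], [0, 0, 0]], "yaw": [-2, -2]}}

```text
t: 27.65
ee_pos: [545.7, 110.8, 30.5]
orientation: [2.826, 1.371, 0.002]
ft_force: [1.1, -3.7, 5.3]
width: 23.7
grasp_force: 30.0
```

```bash
python3 st.py
python3 - <<'E'
from meas import *
s=viewer.get_image('side');b=cv2.cvtColor(s['pixels'],cv2.COLOR_RGB2BGR)
cv2.imwrite('pics/s7.png',cv2.resize(b[150:215,270:350],(800,600),interpolation=cv2.INTER_CUBIC))
E
```

```text
27.65 pos [545.7 110.8  30.5] psi 141.76 F [ 1.1 -3.7  5.3] M [-0.79  0.02  0.59] w 23.7 q6 0.85
```

View pics/s7.png

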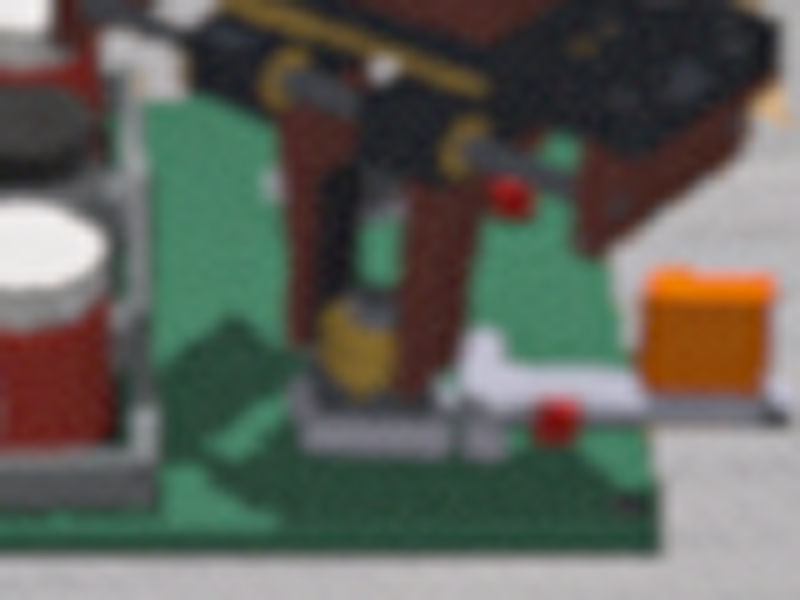

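Emit:
{"fn": "play_rows", "kwargs": {"dp": [[0, 0, 0], [0, 0, 0], [0, 0, 0], [0, 0, 0]], "yaw": [-2, -2, 0, 0]}}

```text
t: 28.03
ee_pos: [545.9, 111.1, 30.5]
orientation: [2.871, 1.275, 0.003]
ft_force: [1.0, -2.8, 6.9]
width: 23.8
grasp_force: 30.0
```

```bash
python3 st.py
```

```text
28.03 pos [545.9 111.1  30.5] psi 137.88 F [ 1.  -2.8  6.9] M [-0.49 -0.07  0.45] w 23.8 q6 0.92
```

Emit:
{"fn": "play_rows", "kwargs": {"dp": [[0, 0, 0], [0, 0, 0], [0, 0, 0], [0, 0, 0], [0, 0, 15], [0, 0, 25], [0, 0, 20], [0, 0, 0]], "yaw": [0, 0, 0, 0, 0, 0, 0, 0], "gripper": 0.6}}

```text
t: 28.7
ee_pos: [547.2, 111.6, 93.2]
orientation: [2.872, 1.272, 0.008]
ft_force: [0.1, -0.4, 0.5]
width: 35.2
grasp_force: 0.0
```

Emit:
{"fn": "play_rows", "kwargs": {"dp": [[-30, -5, 0], [-40, -5, 0], [-40, -5, 0], [-30, 0, 0], [0, 0, 0], [0, 0, 0], [0, 0, 0], [0, 0, 0]], "yaw": [7, 7, 7, 7, 7, 7, 7, 7]}}

```text
t: 29.37
ee_pos: [404.4, 96.0, 89.5]
orientation: [-1.931, -2.477, 0.001]
ft_force: [0.3, 0.0, -0.3]
width: 35.0
grasp_force: 0.0
```

Emit:
{"fn": "play_rows", "kwargs": {"dp": [[0, 0, 0], [0, 0, 0], [0, 0, 0], [0, 0, 0], [0, 0, 0], [0, 0, 0], [0, 0, 0], [0, 0, 0]], "yaw": [7, 7, 7, 7, 7, 7, 7, 7]}}

```text
t: 30.03
ee_pos: [404.5, 96.0, 89.3]
orientation: [-0.542, -3.093, 0.0]
ft_force: [-0.9, -0.3, 0.1]
width: 35.0
grasp_force: 0.0
```

```bash
python3 st.py
python3 - <<'E'
from hexa import *
print('L',hexang((546.1,109.4)))
t=viewer.get_image('top');a=cv2.cvtColor(t['pixels'],cv2.COLOR_RGB2BGR)
b=cv2.cvtColor(shot('side')['pixels'],cv2.COLOR_RGB2BGR)
cv2.imwrite('pics/h8.png',np.hstack([cv2.resize(a[205:255,290:340],(400,400),interpolation=cv2.INTER_CUBIC),cv2.resize(b[165:215,285:335],(400,400),interpolation=cv2.INTER_CUBIC)]))
p=t;f=lambda x,y:at_z(p,290+x/8-.5,205+y/8-.5,23)
for b in blobs(p,(3,150,100),(20,255,255),(270,200,350,300),8):print('orange',b[0],b[1],at_z(p,*b[1],59))
E
```

```text
30.03 pos [404.5  96.   89.3] psi 70.12 F [-0.9 -0.3  0.1] M [ 0.06 -0.09  0.06] w 35.0 q6 -1.02
L [(np.float32(-19.55678), np.float64(-8.0), 0, 0), (np.float32(-30.236523), np.float64(-7.0), -1, 0), (np.float32(-31.607632), np.float64(-8.0), 0, 1)]
orange 38 [312.45 251.26] [463.8  112.05  59.  ]
```

View pics/h8.png

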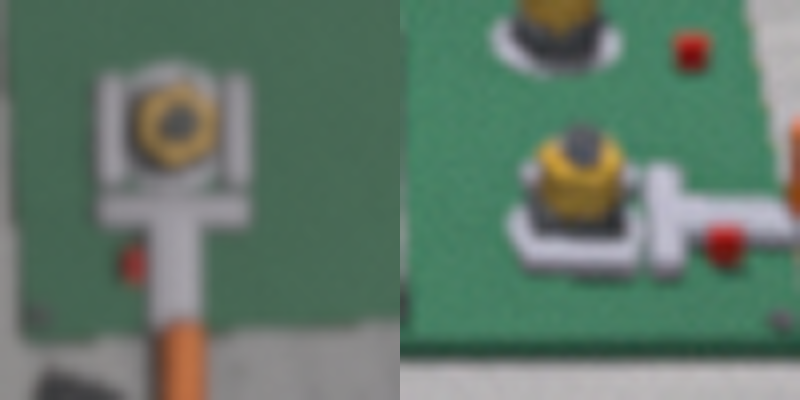

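Emit:
{"fn": "play_rows", "kwargs": {"dp": [[20, 6, 0], [20, 6, 0], [18.7, 5.6, 0], [0, 0, 0], [0, 0, 0], [0, 0, 0]], "yaw": [6, 6, 6.1, 0, 0, 0]}}

```text
t: 30.93
ee_pos: [462.3, 113.3, 89.6]
orientation: [-0.063, -3.139, 0.001]
ft_force: [-0.5, -0.3, -0.6]
width: 35.4
grasp_force: 0.0
```

Emit:
{"fn": "play_rows", "kwargs": {"dp": [[0, 0, -25], [0, 0, -20], [0, 0, -11], [0, 0, -5], [0, 0, 0], [0, 0, 0], [0, 0, 0]], "yaw": [0, 0, 0, 0, 0, 0, 0]}}

```text
t: 31.52
ee_pos: [464.2, 113.7, 29.7]
orientation: [0.059, 3.14, 0.0]
ft_force: [0.0, -0.4, 0.4]
width: 35.4
grasp_force: 0.0
```

Emit:
{"fn": "play_rows", "kwargs": {"dp": [[0, 0, 0], [0, 0, 0], [0, 0, 0], [0, 0, 0], [0, 0, 0], [0, 0, 0]], "yaw": [0, 0, 0, 0, 0, 0], "gripper": 1}}

```text
t: 32.02
ee_pos: [463.9, 113.4, 29.4]
orientation: [0.058, 3.141, -0.0]
ft_force: [-1.3, -2.9, 5.7]
width: 13.4
grasp_force: 30.0
```

```bash
python3 st.py
```

```text
32.02 pos [463.9 113.4  29.4] psi 87.9 F [-1.3 -2.9  5.7] M [-0.58  0.07  0.15] w 13.4 q6 -1.32
```

Emit:
{"fn": "play_rows", "kwargs": {"dp": [[0, 0, 2], [0, 0, 4], [0, 0, 6], [0, 0, 8], [0, 0, 0], [0, 0, 0]], "yaw": [0, 0, 0, 0, 0, 0]}}

```text
t: 32.52
ee_pos: [465.4, 113.9, 49.6]
orientation: [0.059, 3.138, 0.001]
ft_force: [3.5, -1.8, 1.6]
width: 14.1
grasp_force: 30.0
```

```bash
python3 st.py
```

```text
32.52 pos [465.4 113.9  49.6] psi 87.84 F [ 3.5 -1.8  1.6] M [-0.22 -0.99 -0.12] w 14.1 q6 -1.32
```

Emit:
{"fn": "play_rows", "kwargs": {"dp": [[0, 0, 15], [0, 0, 20], [0, 0, 15], [0, 0, 0], [0, 0, 0], [0, 0, 0]], "yaw": [2, 2, 0, 0, 0, 0]}}

```text
t: 33.02
ee_pos: [462.8, 113.6, 98.1]
orientation: [0.051, -3.14, 0.0]
ft_force: [0.5, -0.6, -1.7]
width: 13.6
grasp_force: 30.0
```

```bash
python3 st.py;python3 - <<'E'
from hexa import *
print('L',hexang((546.1,109.4)));print('R',hexang((549.7,-.2)))
E
```

```text
33.02 pos [462.8 113.6  98.1] psi 91.87 F [ 0.5 -0.6 -1.7] M [ 0.04  0.03 -0.03] w 13.6 q6 -1.39
L [(np.float32(-38.432076), np.float64(-8.0), 0, 1), (np.float32(-38.651035), np.float64(-7.0), -1, 1), (np.float32(-50.690422), np.float64(-5.0), 0, 0)]
R [(np.float32(-42.415455), np.float64(-7.0), 0, 0), (np.float32(-43.49947), np.float64(-10.0), 1, 0), (np.float32(-47.040585), np.float64(-10.0), 1, -1)]
```

Emit:
{"fn": "play_rows", "kwargs": {"dp": [[1.5, -38.2, 0], [1.5, -38.3, 0], [1.5, -38.3, 0], [0, 0, 0], [0, 0, -17], [0, 0, -9], [0, 0, 0], [0, 0, 0]], "yaw": [0, 0, 0, 0, 0, 0, 0, 0]}}

```text
t: 34.28
ee_pos: [467.6, -0.8, 72.5]
orientation: [0.052, -3.139, -0.0]
ft_force: [0.4, 1.0, -2.0]
width: 13.8
grasp_force: 30.0
```

Emit:
{"fn": "play_rows", "kwargs": {"dp": [[0, 0, 0], [0, 0, 0]], "yaw": [0, 0]}}

```text
t: 34.45
ee_pos: [468.6, -0.7, 73.4]
orientation: [-0.053, 3.141, -0.0]
ft_force: [0.1, 0.4, -1.5]
width: 14.0
grasp_force: 30.0
```

```bash
python3 st.py
python3 - <<'E'
from meas import *
acc=0
for i in range(6):
    t=viewer.get_image('top');acc=acc+t['pixels'].astype(np.float32)
t=dict(t);t['pixels']=np.uint8(acc/6)
I=chan(t,'gray');B=chan(t,'or')
for r in(212,214,216,218,220):print(r,I[r,342:370].astype(int).tolist())
for r in(214,216,218,220):print(r,B[r,345:365].astype(int).tolist())
a=cv2.cvtColor(t['pixels'],cv2.COLOR_RGB2BGR);b=cv2.cvtColor(shot('side')['pixels'],cv2.COLOR_RGB2BGR)
cv2.imwrite('pics/j9.png',np.hstack([cv2.resize(a[195:245,330:380],(400,400),interpolation=cv2.INTER_CUBIC),cv2.resize(b[130:190,285:345],(400,400),interpolation=cv2.INTER_CUBIC)]))
E
```

```text
34.45 pos [468.6  -0.7  73.4] psi 91.93 F [ 0.1  0.4 -1.5] M [0.01 0.01 0.03] w 14.0 q6 -1.63
212 [89, 90, 94, 102, 116, 129, 135, 134, 127, 123, 125, 134, 140, 139, 129, 113, 102, 100, 103, 102, 95, 89, 87, 87, 87, 87, 87, 88]
214 [88, 101, 115, 124, 128, 126, 119, 112, 112, 115, 120, 124, 128, 131, 126, 115, 109, 115, 124, 122, 108, 95, 89, 88, 88, 88, 87, 88]
216 [77, 100, 121, 129, 119, 97, 84, 96, 111, 111, 102, 97, 97, 107, 119, 121, 113, 115, 126, 129, 118, 102, 92, 88, 88, 87, 87, 88]
218 [69, 92, 117, 129, 119, 95, 80, 89, 100, 99, 91, 86, 87, 98, 113, 119, 112, 111, 123, 131, 124, 107, 93, 88, 88, 88, 88, 88]
220 [66, 87, 113, 127, 121, 97, 79, 83, 97, 104, 106, 105, 109, 117, 122, 117, 106, 105, 119, 129, 124, 107, 93, 89, 88, 88, 87, 88]
214 [-4, -4, -2, 5, 21, 43, 57, 61, 59, 54, 47, 37, 26, 11, 1, -2, -4, -7, -11, -13]
216 [-3, -2, 3, 22, 49, 64, 58, 40, 26, 24, 31, 45, 52, 35, 10, -1, -3, -6, -9, -12]
218 [-3, -1, 5, 26, 47, 50, 37, 20, 9, 9, 22, 44, 55, 38, 13, -1, -2, -5, -8, -12]
220 [-2, -2, 4, 19, 42, 56, 59, 55, 48, 48, 57, 64, 57, 34, 10, 0, -2, -4, -6, -11]
```

View pics/j9.png

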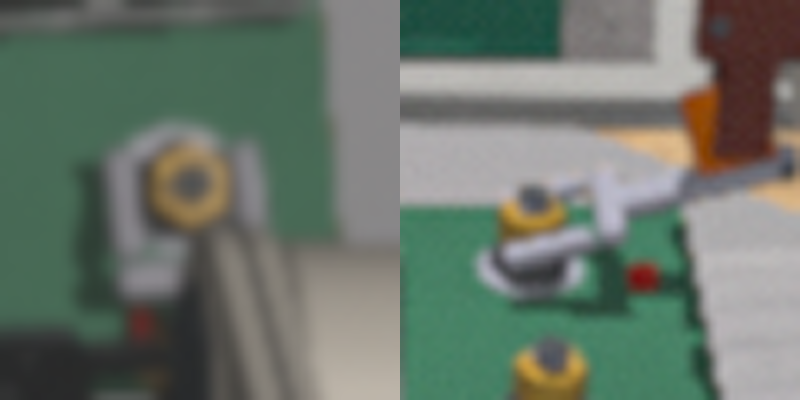

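Emit:
{"fn": "play_rows", "kwargs": {"dp": [[0, 0, 10], [0, 0, 20], [0, 0, 20], [-5, 35, 5], [-5, 36, 0], [-5, 36, 0], [-5, 36, 0], [0, 36, 0]], "yaw": [0, 0, 0, 0, 0, 0, 0, 0]}}

```text
t: 35.47
ee_pos: [447.0, 179.2, 128.8]
orientation: [0.051, -3.141, 0.0]
ft_force: [1.1, 0.6, -1.0]
width: 14.0
grasp_force: 30.0
```

Emit:
{"fn": "play_rows", "kwargs": {"dp": [[0, 34, 0], [0, 0, -20], [0, 0, -20], [0, 0, -15], [0, 0, -10], [0, 0, 0], [0, 0, 0], [0, 0, 0]], "yaw": [-1.9, 0, 0, 0, 0, 0, 0, 0]}}

```text
t: 36.13
ee_pos: [448.9, 211.9, 63.8]
orientation: [0.001, 3.141, 0.001]
ft_force: [-0.2, -0.0, -2.5]
width: 13.9
grasp_force: 30.0
```

```bash
python3 st.py
```

```text
36.13 pos [448.9 211.9  63.8] psi 89.95 F [-0.2 -0.  -2.5] M [ 0.01  0.07 -0.03] w 13.9 q6 -1.15
```

Emit:
{"fn": "play_rows", "kwargs": {"dp": [[0, 0, -10], [0, 0, -8], [0, 0, -5], [0, 0, -3], [0, 0, 0], [0, 0, 0]], "yaw": [0, 0, 0, 0, 0, 0]}}

```text
t: 36.63
ee_pos: [448.2, 211.8, 36.7]
orientation: [-0.001, -3.141, 0.0]
ft_force: [0.7, -1.2, -2.2]
width: 14.2
grasp_force: 30.0
```

```bash
python3 st.py
```

```text
36.63 pos [448.2 211.8  36.7] psi 89.98 F [ 0.7 -1.2 -2.2] M [0.01 0.02 0.  ] w 14.2 q6 -1.15
```

Emit:
{"fn": "play_rows", "kwargs": {"dp": [[0, 0, -4], [0, 0, -4], [0, 0, -3], [0, 0, 0], [0, 0, 0], [0, 0, 0]], "yaw": [0, 0, 0, 0, 0, 0]}}

```text
t: 37.13
ee_pos: [448.4, 211.8, 25.8]
orientation: [0.001, 3.142, -0.0]
ft_force: [0.1, 0.2, -1.9]
width: 13.6
grasp_force: 30.0
```

```bash
python3 st.py
```

```text
37.13 pos [448.4 211.8  25.8] psi 89.97 F [ 0.1  0.2 -1.9] M [ 0.06  0.04 -0.01] w 13.6 q6 -1.15
```

Emit:
{"fn": "play_rows", "kwargs": {"dp": [[0, 0, -2], [0, 0, -2], [0, 0, 0], [0, 0, 0]], "yaw": [0, 0, 0, 0]}}

```text
t: 37.47
ee_pos: [448.2, 211.9, 21.9]
orientation: [-0.001, -3.142, 0.0]
ft_force: [-1.8, 0.3, 1.6]
width: 14.1
grasp_force: 30.0
```

```bash
python3 st.py
python3 - <<'E'
from meas import *
s=viewer.get_image('side');p=s
for b in blobs(p,(3,150,100),(20,255,255),(300,150,420,300),8):
    print('orange',b[0],b[1],depth(p,*b[1]))
# spanner side profile: depth points in world near y 185..240, grouped by x
Z=[]
v,u=np.mgrid[190:250,290:385]
for a,b in zip(u.ravel(),v.ravel()):
    if p['range_z'][b,a]>0:
        X=depth(p,a,b)
        if abs(X[1]-212)<34:Z.append(X)
Z=np.array(Z)
for x in range(420,570,10):
    q=Z[(Z[:,0]>=x)&(Z[:,0]<x+10)]
    if len(q):print(x,len(q),np.percentile(q[:,2],[10,50,90,98]))
E
```

```text
37.47 pos [448.2 211.9  21.9] psi 89.97 F [-1.8  0.3  1.6] M [ 0.06  0.07 -0.02] w 14.1 q6 -1.15
orange 9 [307.   163.56] [542.15   8.34  38.23]
orange 13 [309.54 187.15] [539.88 122.55  40.95]
orange 43 [344.05 214.88] [463.9  220.06  33.13]
orange 8 [360.   275.38] [454.86 412.88  41.64]
420 64 [-1.38  0.01  1.46  5.57]
430 70 [-0.74  1.26 30.89 43.17]
440 91 [-0.53 12.06 43.03 49.55]
450 95 [-0.52 10.8  42.88 48.87]
460 107 [ 0.17 11.06 38.71 46.8 ]
470 100 [  0.03   3.26  40.01 116.01]
480 90 [  0.12   2.12 107.32 116.65]
490 75 [ 0.4   2.06 10.63 11.37]
500 75 [ 1.57  8.73 10.76 11.43]
510 80 [ 0.76  4.28  9.32 10.52]
520 81 [0.61 2.57 8.61 9.47]
530 82 [0.58 2.58 8.15 8.79]
540 82 [0.67 2.46 7.65 9.04]
550 79 [0.55 1.89 4.28 6.58]
560 77 [0.42 1.61 3.12 3.99]
```

Emit:
{"fn": "play_rows", "kwargs": {"dp": [[0, 0, -2], [0, 0, -1.5], [0, 0, 0], [0, 0, 0]], "yaw": [0, 0, 0, 0]}}

```text
t: 37.85
ee_pos: [448.2, 211.8, 18.4]
orientation: [-0.001, -3.141, 0.0]
ft_force: [-1.5, 0.2, 1.7]
width: 13.6
grasp_force: 30.0
```

Emit:
{"fn": "play_rows", "kwargs": {"dp": [[0, 0, 0], [0, 0, 0], [0, 0, 0], [0, 0, 0], [0, 0, 0], [0, 0, 5], [0, 0, 25], [0, 0, 30]], "yaw": [0, 0, 0, 0, 0, 0, 0, 0], "gripper": 0.6}}

```text
t: 38.52
ee_pos: [446.7, 211.2, 77.9]
orientation: [-0.001, -3.138, 0.003]
ft_force: [0.7, -0.3, 0.1]
width: 35.3
grasp_force: 0.0
```

Emit:
{"fn": "play_rows", "kwargs": {"dp": [[-35, 0, 20], [-35, 0, 10], [-30, 0, 0], [0, 0, 0], [0, 0, 0], [0, 0, 0]], "yaw": [0, 0, 0, 0, 0, 0]}}

```text
t: 39.02
ee_pos: [349.3, 212.4, 109.0]
orientation: [-0.0, 3.14, 0.001]
ft_force: [1.0, -0.0, -0.5]
width: 34.9
grasp_force: 0.0
```

```bash
python3 st.py
python3 - <<'E'
from meas import *
acc=0
for i in range(4):
    t=viewer.get_image('top');acc=acc+t['pixels'].astype(np.float32)
t=dict(t);t['pixels']=np.uint8(acc/4);s=viewer.get_image('side')
for p in(t,s):
    for b in blobs(p,(3,150,100),(20,255,255),(230,170,420,300),8):print('orange',b[0],b[1],at_z(p,*b[1],45 if p is t else 27))
a=cv2.cvtColor(t['pixels'],cv2.COLOR_RGB2BGR);b=cv2.cvtColor(s['pixels'],cv2.COLOR_RGB2BGR)
cv2.imwrite('pics/j10.png',np.hstack([cv2.resize(a[205:275,240:310],(400,400),interpolation=cv2.INTER_CUBIC),cv2.resize(b[180:260,290:370],(400,400),interpolation=cv2.INTER_CUBIC)]))
for q,nm in(((522+0,0),0),):pass
E
```

```text
39.02 pos [349.3 212.4 109. ] psi 90.0 F [ 1.  -0.  -0.5] M [ 0.05 -0.01 -0.  ] w 34.9 q6 -1.05
orange 30 [274.23 256.23] [453.77 211.48  45.  ]
orange 13 [304.08 186.85] [552.28 101.78  27.  ]
orange 11 [309.64 186.55] [538.08 100.13  27.  ]
orange 165 [348.13 214.72] [452.9  211.74  27.  ]
```

View pics/j10.png

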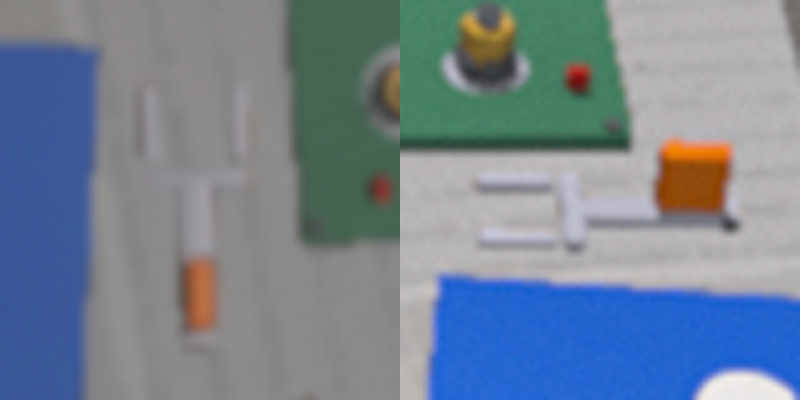

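Emit:
{"fn": "play_rows", "kwargs": {"dp": [[35, 0, 0], [35, 0, 0], [34.5, 0, 0], [0, 0, 0], [0, 0, 0], [0, 0, 0]], "yaw": [0, 0, 0, 0, 0, 0]}}

```text
t: 39.77
ee_pos: [451.9, 211.3, 107.8]
orientation: [-0.002, -3.14, 0.001]
ft_force: [0.7, -0.6, -0.1]
width: 35.0
grasp_force: 0.0
```

Emit:
{"fn": "play_rows", "kwargs": {"dp": [[0, 0, -35], [0, 0, -30], [0, 0, -20], [0, 0, -8], [0, 0, -3], [0, 0, 0], [0, 0, 0], [0, 0, 0]], "yaw": [0, 0, 0, 0, 0, 0, 0, 0]}}

```text
t: 40.43
ee_pos: [453.4, 212.2, 13.7]
orientation: [0.001, 3.14, 0.001]
ft_force: [-0.3, 0.7, 0.4]
width: 35.2
grasp_force: 0.0
```

Emit:
{"fn": "play_rows", "kwargs": {"dp": [[0, 0, 0], [0, 0, 0], [0, 0, 0], [0, 0, 0], [0, 0, 0], [0, 0, 0]], "yaw": [0, 0, 0, 0, 0, 0], "gripper": 1}}

```text
t: 40.93
ee_pos: [453.0, 212.0, 12.9]
orientation: [0.001, 3.141, 0.0]
ft_force: [-1.1, -0.5, 5.4]
width: 13.9
grasp_force: 30.0
```

```bash
python3 st.py
```

```text
40.93 pos [453.  212.   12.9] psi 89.97 F [-1.1 -0.5  5.4] M [-0.    0.19 -0.02] w 13.9 q6 -1.16
```

Emit:
{"fn": "play_rows", "kwargs": {"dp": [[0, 0, 10], [0, 0, 38], [0, 0, 40], [2.3, -35.5, 0], [2.3, -35.5, 0], [2.3, -35.5, 0], [2.3, -35.5, 0], [2.3, -35.5, 0]], "yaw": [0, 0, 0, 0.6, 0.6, 0.6, 0, 0]}}

```text
t: 41.6
ee_pos: [463.8, 32.9, 101.0]
orientation: [-0.05, 3.141, -0.0]
ft_force: [0.8, 0.1, -2.1]
width: 13.9
grasp_force: 30.0
```

Emit:
{"fn": "play_rows", "kwargs": {"dp": [[2.4, -35.7, 0], [0, 0, 0], [0, 0, -20], [0, 0, -12], [0, 0, 0], [0, 0, 0], [0, 0, 0], [0, 0, 0]], "yaw": [0, 0, 0, 0, 0, 0, 0, 0]}}

```text
t: 42.27
ee_pos: [467.1, -1.0, 69.2]
orientation: [-0.05, 3.14, -0.0]
ft_force: [-0.4, -0.1, -2.2]
width: 13.9
grasp_force: 30.0
```

```bash
python3 st.py
python3 - <<'E'
from meas import *
acc=0
for i in range(6):
    t=viewer.get_image('top');acc=acc+t['pixels'].astype(np.float32)
t=dict(t);t['pixels']=np.uint8(acc/6);s=viewer.get_image('side')
I=chan(t,'gray');B=chan(t,'or')
for r in(208,210,212,214,216,218,220):print(r,I[r,342:370].astype(int).tolist())
for r in(214,216,218,220):print(r,B[r,345:365].astype(int).tolist())
o=ctrl.get_obs()['ee_pos'];J=np.array([o[0]+80.3,o[1]+2.6])
print('jaw pred px',proj(t,[J[0]+.4,J[1]-1.7,65]),'stud pred',proj(t,[548.6,-.8,51]),proj(t,[J[0]+.4,J[1]-1.7,51]))
# tilt check via side depth
Z=[]
v,u=np.mgrid[130:190,285:345]
for a,b in zip(u.ravel(),v.ravel()):
    if s['range_z'][b,a]>0:
        X=depth(s,a,b)
        if abs(X[1]-4)<45 and X[2]>45:Z.append(X)
Z=np.array(Z)
for x in range(480,580,10):
    q=Z[(Z[:,0]>=x)&(Z[:,0]<x+10)]
    if len(q):print(x,len(q),np.percentile(q[:,2],[10,50,90]))
E
```

```text
42.27 pos [467.1  -1.   69.2] psi 91.81 F [-0.4 -0.1 -2.2] M [0.04 0.03 0.01] w 13.9 q6 -1.63
208 [88, 87, 87, 87, 87, 87, 87, 88, 89, 90, 90, 89, 89, 88, 88, 87, 87, 86, 87, 88, 88, 88, 88, 86, 86, 86, 87, 91]
210 [87, 88, 89, 94, 100, 101, 102, 108, 114, 116, 115, 114, 112, 106, 99, 93, 89, 88, 94, 105, 115, 112, 100, 91, 87, 87, 87, 89]
212 [87, 88, 98, 117, 132, 135, 132, 130, 126, 123, 125, 134, 141, 142, 134, 120, 105, 95, 100, 120, 137, 134, 113, 96, 89, 87, 87, 88]
214 [87, 88, 100, 122, 140, 140, 124, 112, 112, 115, 120, 125, 129, 133, 133, 129, 122, 109, 106, 122, 140, 140, 119, 99, 90, 88, 87, 88]
216 [87, 89, 99, 122, 141, 140, 121, 110, 113, 111, 102, 96, 97, 104, 111, 115, 123, 122, 115, 124, 141, 143, 125, 103, 91, 88, 88, 88]
218 [87, 87, 96, 118, 140, 143, 127, 110, 105, 99, 91, 85, 87, 94, 101, 111, 127, 132, 122, 124, 140, 146, 132, 108, 93, 88, 88, 88]
220 [87, 86, 92, 113, 138, 147, 134, 113, 105, 106, 106, 105, 108, 115, 118, 120, 126, 126, 116, 118, 137, 148, 138, 115, 95, 89, 87, 88]
214 [-4, -3, -2, 5, 21, 43, 57, 61, 58, 54, 45, 30, 13, 1, -5, -5, -3, -3, -4, -6]
216 [-4, -2, 1, 14, 42, 62, 58, 41, 26, 22, 26, 29, 22, 10, 0, -4, -4, -4, -4, -6]
218 [-3, -3, 1, 13, 36, 47, 37, 20, 9, 8, 17, 24, 22, 9, 0, -3, -4, -3, -4, -6]
220 [-3, -3, -1, 8, 29, 51, 58, 55, 48, 48, 54, 52, 33, 12, -1, -5, -4, -4, -4, -4]
jaw pred px (np.float64(354.55705664546474), np.float64(217.8419947139104)) stud pred (np.float64(353.8104184082103), np.float64(217.7710645592409)) (np.float64(353.6595677835211), np.float64(218.21918485011105))
480 50 [58.82 74.07 96.55]
490 25 [56.86 62.01 63.91]
500 20 [57.96 62.46 63.67]
510 30 [57.36 62.65 63.79]
520 41 [59.82 62.15 64.67]
530 29 [56.72 60.71 63.24]
540 28 [57.82 62.55 63.62]
550 32 [57.55 61.42 63.49]
560 22 [57.44 61.32 64.13]
```

Emit:
{"fn": "play_rows", "kwargs": {"dp": [[0, 0.4, -12], [0, 0, -10], [0, 0, -4], [0, 0, 0], [0, 0, 0], [0, 0, 0]], "yaw": [0, 0, 0, 0, 0, 0]}}

```text
t: 43.12
ee_pos: [466.7, -1.0, 42.6]
orientation: [0.048, -3.141, 0.0]
ft_force: [-0.6, -1.0, -1.4]
width: 13.8
grasp_force: 30.0
```

Emit:
{"fn": "play_rows", "kwargs": {"dp": [[0, 0, -2], [0, 0, -2], [0, 0, -2], [0, 0, 0], [0, 0, 0]], "yaw": [0, 0, 0, 0, 0]}}

```text
t: 43.53
ee_pos: [466.5, -1.0, 36.4]
orientation: [0.049, -3.141, 0.0]
ft_force: [0.6, 0.1, -2.0]
width: 14.1
grasp_force: 30.0
```

```bash
python3 st.py
```

```text
43.53 pos [466.5  -1.   36.4] psi 91.77 F [ 0.6  0.1 -2. ] M [0.02 0.05 0.02] w 14.1 q6 -1.63
```

Emit:
{"fn": "play_rows", "kwargs": {"dp": [[0, 0, -2], [0, 0, -2], [0, 0, -1.5], [0, 0, 0], [0, 0, 0]], "yaw": [0, 0, 0, 0, 0]}}

```text
t: 43.95
ee_pos: [466.5, -0.9, 30.8]
orientation: [0.049, -3.141, -0.0]
ft_force: [0.1, -0.5, -1.9]
width: 14.1
grasp_force: 30.0
```

```bash
python3 st.py
```

```text
43.95 pos [466.5  -0.9  30.8] psi 91.77 F [ 0.1 -0.5 -1.9] M [ 0.02  0.08 -0.04] w 14.1 q6 -1.63
```

Emit:
{"fn": "play_rows", "kwargs": {"dp": [[0, 0, -2], [0, 0, -1.5], [0, 0, 0], [0, 0, 0], [0, 0, 0]], "yaw": [0, 0, 0, 0, 0]}}

```text
t: 44.37
ee_pos: [466.6, -0.9, 27.5]
orientation: [0.049, -3.141, -0.0]
ft_force: [0.6, -0.0, -2.0]
width: 14.0
grasp_force: 30.0
```

```bash
python3 st.py
```

```text
44.37 pos [466.6  -0.9  27.5] psi 91.77 F [ 0.6 -0.  -2. ] M [ 0.04  0.09 -0.04] w 14.0 q6 -1.63
```

Emit:
{"fn": "play_rows", "kwargs": {"dp": [[0, 0, -0.5], [0, 0, 0], [0, 0, 0], [0, 0, 0], [0, 0, 0], [0, 0, 11], [0, 0, 25], [0, 0, 25]], "yaw": [0, 0, 0, 0, 0, 0, 0, 0], "gripper": 0.6}}

```text
t: 45.03
ee_pos: [465.7, -0.9, 88.6]
orientation: [0.049, -3.139, -0.0]
ft_force: [0.3, 0.4, -0.1]
width: 35.2
grasp_force: 0.0
```

Emit:
{"fn": "play_rows", "kwargs": {"dp": [[0, 0, 0], [27, 0.6, 0], [27, 0.6, 0], [28.4, 0.6, 0], [0, 0, 0], [0, 0, 0], [0, 0, 0]], "yaw": [0, -3, -3, -1.8, 0, 0, 0]}}

```text
t: 45.62
ee_pos: [547.7, 0.9, 87.5]
orientation: [-0.164, -3.135, 0.0]
ft_force: [-0.3, -0.3, -0.7]
width: 35.2
grasp_force: 0.0
```

Emit:
{"fn": "play_rows", "kwargs": {"dp": [[0, 0, -20], [0, 0, -15], [0, 0, -10], [0, 0, -8], [0, 0, -5], [0, 0, 0], [0, 0, 0], [0, 0, 0]], "yaw": [0, 0, 0, 0, 0, 0, 0, 0]}}

```text
t: 46.28
ee_pos: [549.4, 0.8, 30.5]
orientation: [0.165, 3.136, 0.0]
ft_force: [-0.9, 0.1, 0.1]
width: 35.2
grasp_force: 0.0
```

Emit:
{"fn": "play_rows", "kwargs": {"dp": [[0, 0, 0], [0, 0, 0], [0, 0, 0], [0, 0, 0], [0, 0, 0], [0, 0, 0]], "yaw": [0, 0, 0, 0, 0, 0], "gripper": 1}}

```text
t: 46.78
ee_pos: [549.4, 0.7, 30.5]
orientation: [0.165, 3.136, -0.0]
ft_force: [-1.4, -0.8, 6.4]
width: 23.6
grasp_force: 30.0
```

```bash
python3 st.py
```

```text
46.78 pos [549.4   0.7  30.5] psi 83.97 F [-1.4 -0.8  6.4] M [-0.16  0.18  0.05] w 23.6 q6 -1.49
```

Emit:
{"fn": "play_rows", "kwargs": {"dp": [[0, 0, 0], [0, 0, 0], [0, 0, 0], [0, 0, 0], [0, 0, 0], [0, 0, 0], [0, 0, 0], [0, 0, 0]], "yaw": [-3, -5, -6, -6, -6, -6, -6, -6]}}

```text
t: 47.45
ee_pos: [549.3, 0.5, 30.4]
orientation: [1.334, 2.843, -0.0]
ft_force: [-1.9, -4.2, 6.0]
width: 23.7
grasp_force: 30.0
```

```bash
python3 st.py
```

```text
47.45 pos [5.493e+02 5.000e-01 3.040e+01] psi 39.73 F [-1.9 -4.2  6. ] M [-0.52  0.21  0.28] w 23.7 q6 -0.71
```

Emit:
{"fn": "play_rows", "kwargs": {"dp": [[0, 0, 0], [0, 0, 0], [0, 0, 0], [0, 0, 0], [0, 0, 0], [0, 0, 0], [0, 0, 0], [0, 0, 0]], "yaw": [-6, -6, -6, -6, -6, -6, -6, -6]}}

```text
t: 48.12
ee_pos: [549.1, 0.4, 30.4]
orientation: [2.375, 2.055, -0.0]
ft_force: [-2.4, -3.8, 6.3]
width: 23.6
grasp_force: 30.0
```

```bash
python3 st.py
```

```text
48.12 pos [5.491e+02 4.000e-01 3.040e+01] psi 171.72 F [-2.4 -3.8  6.3] M [-0.64  0.33  0.24] w 23.6 q6 0.12
```

Emit:
{"fn": "play_rows", "kwargs": {"dp": [[0, 0, 0], [0, 0, 0], [0, 0, 0], [0, 0, 0]], "yaw": [-6, -5, -4, -3]}}

```text
t: 48.45
ee_pos: [549.0, 0.5, 30.4]
orientation: [2.666, 1.66, -0.001]
ft_force: [-1.7, -3.5, 7.4]
width: 23.7
grasp_force: 30.0
```

```bash
python3 st.py
```

```text
48.45 pos [5.49e+02 5.00e-01 3.04e+01] psi 153.81 F [-1.7 -3.5  7.4] M [-0.61  0.45  0.31] w 23.7 q6 0.44
```

Emit:
{"fn": "play_rows", "kwargs": {"dp": [[0, 0, 0], [0, 0, 0]], "yaw": [-2, -1]}}

```text
t: 48.62
ee_pos: [548.9, 0.5, 30.4]
orientation: [2.708, 1.592, -0.001]
ft_force: [-2.3, -3.3, 6.8]
width: 23.8
grasp_force: 30.0
```

```bash
python3 st.py
```

```text
48.62 pos [5.489e+02 5.000e-01 3.040e+01] psi 150.91 F [-2.3 -3.3  6.8] M [-0.63  0.47  0.23] w 23.8 q6 0.49
```

Emit:
{"fn": "play_rows", "kwargs": {"dp": [[0, 0, 0], [0, 0, 0]], "yaw": [-2, -1]}}

```text
t: 48.78
ee_pos: [548.9, 0.5, 30.4]
orientation: [2.748, 1.521, -0.001]
ft_force: [-2.3, -1.9, 6.9]
width: 23.2
grasp_force: 30.0
```

```bash
python3 st.py
```

```text
48.78 pos [5.489e+02 5.000e-01 3.040e+01] psi 147.92 F [-2.3 -1.9  6.9] M [-0.62  0.44  0.22] w 23.2 q6 0.54
```

Emit:
{"fn": "play_rows", "kwargs": {"dp": [[0, 0, 0], [0, 0, 0]], "yaw": [-2, -1]}}

```text
t: 48.95
ee_pos: [548.9, 0.5, 30.4]
orientation: [2.787, 1.449, -0.001]
ft_force: [-2.2, -2.4, 6.6]
width: 23.5
grasp_force: 30.0
```

```bash
python3 st.py
```

```text
48.95 pos [5.489e+02 5.000e-01 3.040e+01] psi 144.94 F [-2.2 -2.4  6.6] M [-0.58  0.48  0.44] w 23.5 q6 0.59
```

Emit:
{"fn": "play_rows", "kwargs": {"dp": [[0, 0, 0], [0, 0, 0]], "yaw": [-2, -1]}}

```text
t: 49.12
ee_pos: [548.9, 0.4, 30.4]
orientation: [2.823, 1.376, -0.001]
ft_force: [-2.2, -3.2, 7.5]
width: 23.7
grasp_force: 30.0
```

```bash
python3 st.py
```

```text
49.12 pos [5.489e+02 4.000e-01 3.040e+01] psi 141.97 F [-2.2 -3.2  7.5] M [-0.57  0.44  0.55] w 23.7 q6 0.64
```

Emit:
{"fn": "play_rows", "kwargs": {"dp": [[0, 0, 0], [0, 0, 0], [0, 0, 0]], "yaw": [2, 2, 0]}}

```text
t: 49.37
ee_pos: [549.0, 0.5, 30.5]
orientation: [2.773, 1.477, -0.0]
ft_force: [-1.9, -3.7, 6.9]
width: 23.9
grasp_force: 30.0
```

```bash
python3 st.py
```

```text
49.37 pos [5.49e+02 5.00e-01 3.05e+01] psi 146.08 F [-1.9 -3.7  6.9] M [-0.61  0.45 -0.  ] w 23.9 q6 0.57
```

Emit:
{"fn": "play_rows", "kwargs": {"dp": [[0, 0, 0], [0, 0, 0]], "yaw": [1.5, 1.5]}}

```text
t: 49.53
ee_pos: [549.0, 0.5, 30.4]
orientation: [2.734, 1.548, -0.0]
ft_force: [-1.4, -3.2, 6.9]
width: 23.5
grasp_force: 30.0
```

```bash
python3 st.py
```

```text
49.53 pos [5.49e+02 5.00e-01 3.04e+01] psi 149.03 F [-1.4 -3.2  6.9] M [-0.58  0.47 -0.16] w 23.5 q6 0.52
```

Emit:
{"fn": "play_rows", "kwargs": {"dp": [[0, 0, 0], [0, 0, 0], [0, 0, 0], [0, 0, 0], [0, 0, 15], [0, 0, 25], [0, 0, 20], [0, 0, 0]], "yaw": [0, 0, 0, 0, 0, 0, 0, 0], "gripper": 0.6}}

```text
t: 50.2
ee_pos: [551.4, 0.9, 93.1]
orientation: [2.732, 1.545, 0.007]
ft_force: [1.5, -0.5, -1.0]
width: 35.3
grasp_force: 0.0
```

Emit:
{"fn": "play_rows", "kwargs": {"dp": [[-30, 0, 0], [-40, 0, 0], [-40, 0, 0], [-34, 0, 0], [0, 0, 0], [0, 0, 0], [0, 0, 0], [0, 0, 0]], "yaw": [7, 7, 7, 7, 7, 7, 7, 7]}}

```text
t: 50.87
ee_pos: [404.6, 0.9, 89.6]
orientation: [-1.681, -2.654, 0.0]
ft_force: [-0.6, -0.4, 0.3]
width: 35.2
grasp_force: 0.0
```

Emit:
{"fn": "play_rows", "kwargs": {"dp": [[0, 0, 0], [0, 0, 0], [0, 0, 0], [0, 0, 0], [0, 0, 0], [0, 0, 0], [0, 0, 0], [0, 0, 0]], "yaw": [7, 7, 7, 7, 7, 7, 7, 7]}}

```text
t: 51.53
ee_pos: [404.7, 0.9, 89.4]
orientation: [-0.238, -3.132, -0.0]
ft_force: [-1.0, 0.0, -0.7]
width: 35.1
grasp_force: 0.0
```

```bash
python3 st.py
python3 - <<'E'
from hexa import *
print('R',hexang((549.7,-.4)));print('L',hexang((546.1,109.4)))
t=viewer.get_image('top');s=viewer.get_image('side')
for p,r,z in((t,(340,230,380,285),59),(s,(300,140,360,185),37)):
    for b in blobs(p,(3,150,100),(20,255,255),r,8):print('orange',b[0],b[1],at_z(p,*b[1],z))
E
```

```text
51.53 pos [404.7   0.9  89.4] psi 81.31 F [-1.   0.  -0.7] M [0.04 0.02 0.02] w 35.1 q6 -1.45
R [(np.float32(-20.790386), np.float64(1.0), 0, 0), (np.float32(-30.012798), np.float64(1.0), -1, 0), (np.float32(-32.374363), np.float64(-1.0), 0, 1)]
L [(np.float32(-20.949957), np.float64(-8.0), 0, 0), (np.float32(-27.47165), np.float64(-8.0), 0, 1), (np.float32(-32.208008), np.float64(-7.0), -1, 0)]
orange 38 [356.5  248.74] [467.08  -3.04  59.  ]
orange 128 [334.59 160.4 ] [465.55 -11.81  37.  ]
orange 13 [303.38 164.54] [551.98  11.6   37.  ]
```

Emit:
{"fn": "play_rows", "kwargs": {"dp": [[28, 22, 0], [28, 22, 0], [28, 22, 0], [28, 22, 0], [28.8, 22, 0], [0, 0, 0], [0, 0, 0], [0, 0, 0]], "yaw": [0, 0, 0, 0, 0, 0, 0, 0]}}

```text
t: 52.9
ee_pos: [544.7, 110.6, 89.5]
orientation: [-0.247, -3.13, 0.001]
ft_force: [-0.5, 0.1, -0.7]
width: 35.0
grasp_force: 0.0
```

Emit:
{"fn": "play_rows", "kwargs": {"dp": [[0, 0, -20], [0, 0, -15], [0, 0, -12], [0, 0, -8], [0, 0, -4], [0, 0, 0], [0, 0, 0], [0, 0, 0]], "yaw": [0, 0, 0, 0, 0, 0, 0, 0]}}

```text
t: 53.57
ee_pos: [546.3, 110.8, 31.6]
orientation: [0.247, 3.131, 0.0]
ft_force: [0.1, -0.2, -0.4]
width: 35.3
grasp_force: 0.0
```

Emit:
{"fn": "play_rows", "kwargs": {"dp": [[0, 0, 0], [0, 0, 0], [0, 0, 0], [0, 0, 0], [0, 0, 0], [0, 0, 0]], "yaw": [0, 0, 0, 0, 0, 0], "gripper": 1}}

```text
t: 54.07
ee_pos: [546.2, 110.7, 31.5]
orientation: [0.247, 3.131, -0.0]
ft_force: [-0.9, -3.4, 5.4]
width: 23.5
grasp_force: 30.0
```

```bash
python3 st.py
```

```text
54.07 pos [546.2 110.7  31.5] psi 80.98 F [-0.9 -3.4  5.4] M [-0.51  0.1   0.02] w 23.5 q6 -1.23
```

Emit:
{"fn": "play_rows", "kwargs": {"dp": [[0, 0, 0], [0, 0, 0]], "yaw": [2, 2]}}

```text
t: 54.23
ee_pos: [546.2, 110.7, 31.5]
orientation: [0.136, 3.138, 0.0]
ft_force: [-1.6, -3.4, 6.7]
width: 23.8
grasp_force: 30.0
```

```bash
python3 st.py
```

```text
54.23 pos [546.2 110.7  31.5] psi 85.05 F [-1.6 -3.4  6.7] M [-0.49  0.18 -0.04] w 23.8 q6 -1.31
```

Emit:
{"fn": "play_rows", "kwargs": {"dp": [[0, 0, 0], [0, 0, 0], [0, 0, 0], [0, 0, 0]], "yaw": [2, 2, 1, 0]}}

```text
t: 54.57
ee_pos: [546.2, 110.8, 31.5]
orientation: [-0.0, 3.141, 0.0]
ft_force: [-0.1, -2.6, 6.0]
width: 23.6
grasp_force: 30.0
```

Emit:
{"fn": "play_rows", "kwargs": {"dp": [[0, 0, 0], [0, 0, 0], [0, 0, 0], [0, 0, 0], [0, 0, 15], [0, 0, 25], [0, 0, 20], [0, 0, 0]], "yaw": [0, 0, 0, 0, 0, 0, 0, 0], "gripper": 0.6}}

```text
t: 55.23
ee_pos: [548.1, 111.4, 94.2]
orientation: [0.001, 3.136, 0.002]
ft_force: [0.7, 0.3, 0.9]
width: 35.1
grasp_force: 0.0
```

Emit:
{"fn": "play_rows", "kwargs": {"dp": [[-27, -36, 0], [-27, -36, 0], [-26, -34, 0], [0, 0, 0], [0, 0, 0], [0, 0, 0]], "yaw": [-1, -1, 0, 0, 0, 0]}}

```text
t: 55.73
ee_pos: [471.1, 11.1, 90.8]
orientation: [0.057, 3.14, 0.0]
ft_force: [0.7, 0.0, -0.9]
width: 35.2
grasp_force: 0.0
```

```bash
python3 st.py
```

```text
55.73 pos [471.1  11.1  90.8] psi 87.92 F [ 0.7  0.  -0.9] M [ 0.06 -0.03  0.03] w 35.2 q6 -1.54
```

Emit:
{"fn": "play_rows", "kwargs": {"dp": [[0.4, -6.3, 0], [0, 0, 0], [0, 0, 0], [0, 0, 0]], "yaw": [3.8, 0, 0, 0]}}

```text
t: 56.07
ee_pos: [471.5, 5.5, 90.8]
orientation: [-0.047, 3.141, 0.0]
ft_force: [0.5, -0.3, -0.9]
width: 35.3
grasp_force: 0.0
```

Emit:
{"fn": "play_rows", "kwargs": {"dp": [[0, 0, -25], [0, 0, -20], [0, 0, -12], [0, 0, -6], [0, 0, 0], [0, 0, 0], [0, 0, 0]], "yaw": [0, 0, 0, 0, 0, 0, 0]}}

```text
t: 56.65
ee_pos: [471.5, 5.0, 28.6]
orientation: [-0.048, 3.14, -0.0]
ft_force: [-0.2, 0.4, -0.3]
width: 35.3
grasp_force: 0.0
```

```bash
python3 st.py
```

```text
56.65 pos [471.5   5.   28.6] psi 91.77 F [-0.2  0.4 -0.3] M [ 0.02 -0.04  0.  ] w 35.3 q6 -1.62
```

Emit:
{"fn": "play_rows", "kwargs": {"dp": [[-2.4, -3.2, 0], [-2.4, -3.2, -1.5], [0, 0, 0], [0, 0, 0], [0, 0, 0]], "yaw": [0, 0, 0, 0, 0]}}

```text
t: 57.07
ee_pos: [466.2, -1.8, 26.7]
orientation: [-0.048, 3.141, -0.0]
ft_force: [-0.2, -0.1, 0.8]
width: 35.1
grasp_force: 0.0
```

Emit:
{"fn": "play_rows", "kwargs": {"dp": [[0, 0, 0], [0, 0, 0], [0, 0, 0], [0, 0, 0], [0, 0, 0], [0, 0, 0]], "yaw": [0, 0, 0, 0, 0, 0], "gripper": 1}}

```text
t: 57.57
ee_pos: [466.1, -1.7, 26.5]
orientation: [0.048, -3.141, 0.0]
ft_force: [-0.9, -1.3, 0.8]
width: 14.0
grasp_force: 30.0
```

```bash
python3 st.py
```

```text
57.57 pos [466.1  -1.7  26.5] psi 91.77 F [-0.9 -1.3  0.8] M [-0.2   0.06 -0.08] w 14.0 q6 -1.63
```

Emit:
{"fn": "play_rows", "kwargs": {"dp": [[0, 0, 2], [0, 0, 2], [0, 0, 2], [0, 0, 0]], "yaw": [0, 0, 0, 0]}}

```text
t: 57.9
ee_pos: [467.3, -1.6, 32.7]
orientation: [-0.048, 3.139, -0.0]
ft_force: [5.0, -0.3, -6.4]
width: 13.6
grasp_force: 30.0
```

```bash
python3 st.py
```

```text
57.9 pos [467.3  -1.6  32.7] psi 91.76 F [ 5.  -0.3 -6.4] M [-0.13 -0.5  -0.14] w 13.6 q6 -1.63
```

Emit:
{"fn": "play_rows", "kwargs": {"dp": [[0, 0, -3], [0, 0, -3], [0, 0, 0], [0, 2.5, 0], [0, 2.5, 0], [0, 0, 0], [0, 0, 0]], "yaw": [0, 0, 0, -1.7, -1.8, 0, 0]}}

```text
t: 58.48
ee_pos: [465.2, 3.4, 26.4]
orientation: [-0.046, -3.14, 0.0]
ft_force: [-2.9, -2.4, 4.6]
width: 13.7
grasp_force: 30.0
```

```bash
python3 st.py
```

```text
58.48 pos [465.2   3.4  26.4] psi 88.33 F [-2.9 -2.4  4.6] M [-0.33  0.38 -0.2 ] w 13.7 q6 -1.56
```

Emit:
{"fn": "play_rows", "kwargs": {"dp": [[0, 0, 2], [0, 0, 2], [0, 0, 2], [0, 0, 0]], "yaw": [0, 0, 0, 0]}}

```text
t: 58.82
ee_pos: [466.9, 3.3, 32.6]
orientation: [0.047, 3.14, -0.0]
ft_force: [4.6, -2.8, -6.5]
width: 13.8
grasp_force: 30.0
```

```bash
python3 st.py
```

```text
58.82 pos [466.9   3.3  32.6] psi 88.28 F [ 4.6 -2.8 -6.5] M [-0.51 -0.29 -0.07] w 13.8 q6 -1.56
```

Emit:
{"fn": "play_rows", "kwargs": {"dp": [[0, 0, -3], [0, 0, -3], [0, 0, 0], [0.1, -3.1, 0], [0.1, -3.1, 0], [0.1, -3.1, 0], [0, 0, 0], [0, 0, 0]], "yaw": [0, 0, 0, 2.2, 2.2, 2.1, 0, 0]}}

```text
t: 59.48
ee_pos: [465.5, -5.9, 26.5]
orientation: [0.129, -3.137, -0.0]
ft_force: [-3.8, -3.2, 3.8]
width: 14.0
grasp_force: 30.0
```

```bash
python3 st.py
```

```text
59.48 pos [465.5  -5.9  26.5] psi 94.69 F [-3.8 -3.2  3.8] M [-0.43  0.46 -0.12] w 14.0 q6 -1.69
```

Emit:
{"fn": "play_rows", "kwargs": {"dp": [[0, 2.5, 0], [0, 2.5, 0], [0, 0, 0], [0, 0, 0]], "yaw": [-1.7, -1.8, 0, 0]}}

```text
t: 59.82
ee_pos: [466.3, -0.7, 26.5]
orientation: [0.035, -3.141, -0.0]
ft_force: [-1.6, -1.7, 2.4]
width: 13.8
grasp_force: 30.0
```

```bash
python3 st.py
```

```text
59.82 pos [466.3  -0.7  26.5] psi 91.28 F [-1.6 -1.7  2.4] M [-0.26  0.31 -0.23] w 13.8 q6 -1.62
```

Emit:
{"fn": "play_rows", "kwargs": {"dp": [[0, 0, 2], [0, 0, 2], [0, 0, 2], [0, 0, 0]], "yaw": [0, 0, 0, 0]}}

```text
t: 60.15
ee_pos: [466.6, -0.9, 32.8]
orientation: [-0.035, 3.141, 0.0]
ft_force: [-0.9, -1.7, -1.4]
width: 14.0
grasp_force: 30.0
```

```bash
python3 st.py
```

```text
60.15 pos [466.6  -0.9  32.8] psi 91.28 F [-0.9 -1.7 -1.4] M [-0.12  0.18 -0.14] w 14.0 q6 -1.62
```

Emit:
{"fn": "play_rows", "kwargs": {"dp": [[0, 0, 4], [0, 0, 6], [0, 0, 8], [0, 0, 10], [0, 0, 0], [0, 0, 0]], "yaw": [0, 0, 0, 0, 0, 0]}}

```text
t: 60.65
ee_pos: [467.2, -0.9, 61.5]
orientation: [-0.035, 3.139, -0.0]
ft_force: [-0.1, 0.0, -1.3]
width: 14.1
grasp_force: 30.0
```

```bash
python3 st.py
```

```text
60.65 pos [467.2  -0.9  61.5] psi 91.28 F [-0.1  0.  -1.3] M [0.06 0.01 0.05] w 14.1 q6 -1.62
```

Emit:
{"fn": "play_rows", "kwargs": {"dp": [[0, 0, 20], [0, 0, 20], [0, 0, 0], [-2.3, 38.5, 0], [-2.3, 38.5, 0], [-2.3, 38.5, 0], [-2.3, 38.5, 0], [-2.3, 38.5, 0]], "yaw": [0, 0, 0, 0, 0, 0, 0, 0]}}

```text
t: 61.32
ee_pos: [454.2, 193.1, 99.7]
orientation: [0.034, -3.141, 0.0]
ft_force: [1.8, -0.8, -2.0]
width: 14.0
grasp_force: 30.0
```

Emit:
{"fn": "play_rows", "kwargs": {"dp": [[-2.3, 38.5, 0], [-2.3, 38.5, 0], [-2.4, 38, 0], [0, 0, 0], [0, 0, 0], [0, 0, 0], [0, 0, 0]], "yaw": [-2, -2, -1.6, 0, 0, 0, 0]}}

```text
t: 61.9
ee_pos: [447.4, 305.3, 99.8]
orientation: [-0.12, -3.138, 0.002]
ft_force: [-0.2, 0.4, -1.9]
width: 13.7
grasp_force: 30.0
```

```bash
python3 st.py
python3 - <<'E'
from hexa import *
print('R',hexang((549.7,-.4)));print('L',hexang((546.1,109.4)))
t=viewer.get_image('top')
for b in blobs(t,(0,0,150),(180,50,255),(180,190,225,275),30):print('cap',b[0],b[1],at_z(t,*b[1],60))
E
```

```text
61.9 pos [447.4 305.3  99.8] psi 85.63 F [-0.2  0.4 -1.9] M [ 0.01  0.05 -0.02] w 13.7 q6 -0.92
R [(np.float32(-21.260496), np.float64(4.0), 0, 0), (np.float32(-26.956491), np.float64(4.0), 0, 1), (np.float32(-34.430325), np.float64(4.0), -1, 0)]
L [(np.float32(-24.074497), np.float64(-1.0), 0, 0), (np.float32(-26.13211), np.float64(-1.0), 0, 1), (np.float32(-28.949524), np.float64(-1.0), -1, 1)]
cap 331 [217.22 263.31] [439.76 359.8   60.  ]
```

Emit:
{"fn": "play_rows", "kwargs": {"dp": [[0, 0, -30], [0, 0, -30], [0, 0, -12], [0, 0, -5], [0, 0, 0], [0, 0, 0], [0, 0, 0]], "yaw": [0, 0, 0, 0, 0, 0, 0]}}

```text
t: 63.13
ee_pos: [448.8, 307.2, 24.7]
orientation: [0.118, 3.138, 0.002]
ft_force: [0.5, 0.4, -1.4]
width: 13.7
grasp_force: 30.0
```

```bash
python3 st.py
```

```text
63.13 pos [448.8 307.2  24.7] psi 85.68 F [ 0.5  0.4 -1.4] M [-0.02  0.07 -0.04] w 13.7 q6 -0.92
```

Emit:
{"fn": "play_rows", "kwargs": {"dp": [[0, 0, -2], [0, 0, -2], [0, 0, -1.5], [0, 0, 0], [0, 0, 0]], "yaw": [0, 0, 0, 0, 0]}}

```text
t: 63.55
ee_pos: [447.9, 306.5, 18.0]
orientation: [-0.119, -3.139, 0.0]
ft_force: [0.4, -0.0, -1.8]
width: 13.5
grasp_force: 30.0
```

```bash
python3 st.py
```

```text
63.55 pos [447.9 306.5  18. ] psi 85.67 F [ 0.4 -0.  -1.8] M [ 0.01  0.05 -0.01] w 13.5 q6 -0.92
```

Emit:
{"fn": "play_rows", "kwargs": {"dp": [[0, 0, -1.2], [0, 0, 0], [0, 0, 0]], "yaw": [0, 0, 0]}}

```text
t: 63.8
ee_pos: [448.1, 306.7, 16.9]
orientation: [0.119, 3.139, 0.0]
ft_force: [-0.2, -1.0, 0.1]
width: 14.0
grasp_force: 30.0
```

Emit:
{"fn": "play_rows", "kwargs": {"dp": [[0, 0, 0], [0, 0, 0], [0, 0, 0], [0, 0, 0], [0, 0, 10], [0, 0, 30], [0, 0, 35], [0, 0, 30]], "yaw": [0, 0, 0, 0, 0, 0, 0, 0], "gripper": 0.6}}

```text
t: 64.47
ee_pos: [447.8, 306.5, 123.7]
orientation: [-0.119, -3.139, 0.0]
ft_force: [0.1, -0.4, -0.3]
width: 35.5
grasp_force: 0.0
```

Emit:
{"fn": "play_rows", "kwargs": {"dp": [[-25, -25, 20], [-25, -25, 20], [-25, -25, 20], [-10, -25, 0], [0, -25, 0], [0, 0, 0], [0, 0, 0], [0, 0, 0]], "yaw": [0, 0, 0, 0, 0, 0, 0, 0]}}

```text
t: 65.13
ee_pos: [363.5, 182.0, 182.4]
orientation: [0.12, 3.138, 0.001]
ft_force: [-0.2, -0.6, 0.9]
width: 35.2
grasp_force: 0.0
```

```bash
python3 st.py
python3 - <<'E'
from meas import *
t=shot('top','tz.png');s=shot('side','sz.png')
for b in blobs(t,(3,150,100),(20,255,255),(200,200,270,300),8):print('orange',b[0],b[1],at_z(t,*b[1],49))
I=t['pixels'].astype(int);m=np.zeros(I.shape[:2],bool);m[210:284,215:262]=1;m&=(I[...,0]>105)
v,u=np.nonzero(m);X=np.array([at_z(t,a,b,13)[:2] for a,b in zip(u,v)])
ok=(abs(X[:,1]-302)<34)&(X[:,0]>405)&(X[:,0]<565);X=X[ok]
for lo,hi in((495,560),(455,490),(405,455)):
    q=X[(X[:,0]>lo)&(X[:,0]<hi)];print(lo,hi,len(q),q.mean(0),q.min(0),q.max(0))
for b in blobs(t,(0,0,185),(180,40,255),(180,165,390,290),30):print('cap',b[0],b[1],at_z(t,*b[1],60))
a=cv2.imread('pics/tz.png');b=cv2.imread('pics/sz.png')
cv2.imwrite('pics/z.png',np.hstack([cv2.resize(a[150:290,180:390],(440,293*1),interpolation=cv2.INTER_CUBIC),cv2.resize(b[130:330,220:420],(293,293),interpolation=cv2.INTER_CUBIC)]))
E
```

```text
65.13 pos [363.5 182.  182.4] psi 85.63 F [-0.2 -0.6  0.9] M [ 0.05 -0.01 -0.01] w 35.2 q6 -1.06
orange 38 [238.5 258.5] [450.55 305.    49.  ]
495 560 181 [517.86 298.9 ] [496.88 273.35] [551.4 325.4]
455 490 82 [473.65 302.89] [456.86 293.61] [489.3  310.43]
405 455 66 [442.1  306.04] [427.66 297.12] [454.66 313.59]
cap 118 [360.37 182.31] [640.99 -20.52  60.  ]
cap 109 [307.24 185.79] [635.51 119.75  60.  ]
cap 109 [205.46 257.04] [456.79 389.87  60.  ]
```

View pics/z.png

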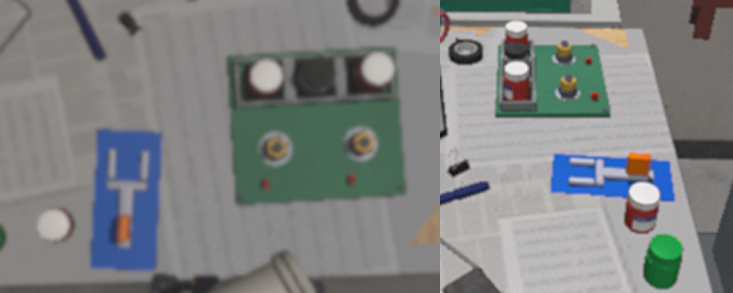

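The spanner lies on the mat, but the cell 3 cap has shifted about 8 mm to the right, so I'm checking it numerically.

```bash
cat > cap.py <<'E'
from meas import *
P=[viewer.get_image('top') for _ in range(4)];t=P[-1];S=viewer.get_image('side')
Z=np.mean([p['range_z'] for p in P],0)
for nm,roi in(('c3',(345,170,375,200)),('c1',(295,172,320,200))):
    b=max(blobs(t,(0,0,185),(180,40,255),roi,30),key=lambda b:b[0])
    m=cv2.erode(b[2].astype(np.uint8),np.ones((3,3)))>0
    v,u=np.nonzero(m);X=[]
    for a,c in zip(u,v):
        o,d=ray(t,a,c);X.append(o+d*Z[c,a])
    X=np.array(X);c=X.mean(0);A=np.c_[X[:,:2]-c[:2],np.ones(len(X))];k=np.linalg.lstsq(A,X[:,2],rcond=None)[0]
    w,h=np.ptp(np.nonzero(b[2])[1])+1,np.ptp(np.nonzero(b[2])[0])+1
    print(nm,'n',b[0],'px',b[1],'top centre',c,'slope x,y deg',np.degrees(np.arctan(k[:2])),'bbox',w,h)
for roi in((255,130,295,165),(255,160,295,200)):
    for b in blobs(S,(0,0,165),(180,45,255),roi,30):print('side cap',b[0],b[1])
    for b in blobs(S,(0,120,60),(8,255,255),roi,20):
        v,u=np.nonzero(b[2]);(cx,cy),(w,h),an=cv2.minAreaRect(np.c_[u,v].astype(np.float32));print('side red',b[0],b[1],'u',u.min(),u.max(),'v',v.min(),v.max())
E
python3 cap.py
```

```text
c3 n 118 px [360.36 182.31] top centre [638.21 -16.5   80.99] slope x,y deg [-62.1   66.66] bbox 12 13
c1 n 110 px [307.29 185.78] top centre [633.24 121.18  76.49] slope x,y deg [-1.02  1.44] bbox 12 12
side cap 521 [273.75 148.94]
side red 48 [273.12 156.96] u 265 279 v 154 160
side cap 137 [256.29 177.36]
side cap 122 [271.65 176.11]
side red 152 [274.09 190.64] u 264 280 v 183 197
```

Run:
```python
from meas import *
P=[viewer.get_image('top') for _ in range(4)];t=P[-1];S=viewer.get_image('side')
Z=np.median([p['range_z'] for p in P],0)
for r in range(174,194):
    print(r,[int(round((ray(t,u,r)[0]+ray(t,u,r)[1]*Z[r,u])[2])) for u in range(345,372)])
zs=S['range_z']
print('side: heights/y')
for r in range(138,176,2):
    print(r,[tuple(int(round(q)) for q in depth(S,u,r)[1:]) for u in range(262,284,3)])
```

```text
174 [15, 29, 32, 30, 33, 34, 37, 35, 31, 32, 34, 34, 32, 30, 34, 37, 33, 32, 33, 33, 32, 30, 19, 15, 2, 3, 5]
175 [32, 31, 30, 36, 32, 33, 33, 32, 33, 33, 33, 57, 74, 78, 77, 78, 78, 76, 29, 25, 30, 32, 19, 14, 4, 8, 3]
176 [30, 29, 27, 22, 23, 23, 21, 18, 18, 58, 71, 77, 74, 76, 78, 76, 78, 75, 75, 77, 30, 31, 14, 17, 7, 4, 3]
177 [16, 16, 18, 16, 17, 15, 13, 18, 59, 68, 79, 78, 79, 78, 76, 79, 74, 78, 75, 77, 76, 32, 16, 16, 3, 4, 5]
178 [14, 17, 15, 15, 20, 18, 16, 60, 61, 77, 75, 76, 74, 73, 77, 77, 76, 73, 77, 77, 78, 76, 33, 17, 7, 5, 9]
179 [18, 14, 17, 18, 16, 16, 52, 59, 74, 73, 74, 77, 78, 77, 74, 77, 75, 78, 76, 81, 76, 75, 30, 16, 4, 2, 5]
180 [19, 14, 17, 16, 15, 40, 57, 68, 76, 77, 72, 80, 74, 77, 77, 76, 79, 73, 77, 76, 76, 73, 78, 17, 3, 4, 6]
181 [16, 18, 15, 17, 17, 47, 57, 73, 78, 78, 77, 75, 74, 73, 76, 75, 77, 75, 74, 79, 79, 77, 77, 17, 3, 4, 5]
182 [16, 15, 17, 15, 35, 51, 58, 71, 78, 76, 75, 74, 75, 75, 75, 75, 79, 76, 74, 78, 76, 75, 76, 15, 6, 1, 4]
183 [15, 17, 18, 16, 36, 51, 60, 68, 78, 77, 77, 76, 78, 80, 74, 77, 76, 78, 77, 74, 78, 76, 79, 16, 12, 4, 7]
[... 2150 characters left out ...]
, 26)]
160 [(-25, 27), (-1, 42), (47, 71), (43, 69), (43, 69), (934, 615), (-40, 19), (-24, 29)]
162 [(-14, 27), (53, 69), (56, 71), (57, 72), (55, 71), (56, 71), (-38, 13), (-14, 28)]
164 [(-2, 28), (67, 72), (66, 71), (63, 69), (61, 68), (68, 73), (-25, 15), (-2, 29)]
166 [(10, 30), (70, 68), (74, 70), (74, 70), (75, 71), (71, 69), (-18, 13), (6, 28)]
168 [(16, 27), (70, 62), (75, 65), (77, 66), (75, 65), (70, 62), (-7, 13), (17, 29)]
170 [(28, 29), (69, 55), (76, 60), (81, 63), (77, 61), (70, 56), (27, 29), (26, 28)]
172 [(38, 29), (71, 50), (77, 54), (78, 55), (75, 53), (74, 53), (33, 26), (39, 30)]
174 [(44, 26), (114, 73), (114, 73), (113, 72), (116, 74), (116, 74), (33, 19), (45, 27)]
```

```bash
python3 -c "
from workcell import ticket
print(ticket.close_job())"
```

```text
the job is handed in; nothing more can be done
None
```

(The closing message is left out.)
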